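Shake the paint jars on setting four and set them out on the drying tray

TASK

Turn the jar shaker's selector back to off before you touch any jar, then stand every glass paint jar upright inside the rim of the shaker platform and let go. Turn the selector exactly four clicks clockwise from off, let it shake there for about three seconds with the jars in place, turn it back to off, and then stand all the jars upright in the yellow tray. Hold the thin glass gently, never touch a jar unless the selector is at off, and leave everything else on the table where it is.

Things in the scene. Friction and masses are not known exactly. Their poses are not given: they have to be found in the camera images.
- selector (a joint): Angle of the rotary selector on top of the white control box. 0 rad = off (white pointer at the large red dot); it grows as the selector turns clockwise seen from above, one click = 0.419 rad (24 degrees), and each click brings the pointer to the next small white dot, positions 1 to 7 (2.93 rad); stops lie just past off and position 7. A sprung detent pulls it into the nearest position when let go; a click takes about 0.1 N m.
- selector_grip (a point): Point on the selector's vertical axis to grip at: the black bar knob is 50 mm long, 14 mm wide and 30 mm tall on a round skirt 54 mm wide; this point lies 21 mm above the skirt and 9 mm below the bar's top, 74 mm above the table. Its x axis runs along the bar towards the white pointer end, its z axis is up (the turning axis); it turns with the knob. The bar is pinched from above across its 14 mm width.
- control_box: White control box of the jar shaker, fixed, 120 x 120 x 45 mm tall, origin under its centre; the selector stands at its middle, its skirt's top 53 mm and its bar's top 83 mm above the table. The dots lie on a 44 mm radius about the selector. The pointer at off stands 1.466 rad counter-clockwise (from above) of the box's +x axis, so position 3.5 would lie along +x.
- shaker: Jar shaker, fixed: grey motor base with a square steel-rimmed platform, 200 x 200 mm outside, 190 x 190 mm inside the rim, sides along its x and y axes. Origin under its centre on the table; the black rubber mat the jars stand on is 55 mm above the origin and the 5 mm thick rim rises to 61 mm. It has room for four jars. Its platform does not really move.
- tray: Yellow drying tray, fixed, 200 x 200 mm outside, 190 x 190 mm inside, sides along its x and y axes. Origin under its centre on the table; its floor is 5 mm above the origin, its 5 mm thick rim rises to 11 mm.
- jar_a_mid (a point): Closed thin glass jar of dark blue paint with a white cap (a disc of the paint's colour on top), round, 52 mm wide (cap, the top 12 mm, 48 mm), 46 mm tall, 0.10 to 0.18 kg with most of the weight low down, standing upright; this point is its centre, half-way up (23 mm above its underside), z axis up. It may be absent. The glass bears a light grip only: it cracks if the fingers together press on it with 70 N or more (two fingers of 35 N each), so grip it with 20 to 30 N.
- jar_b_mid (a point): Closed thin glass jar of teal paint with a white cap (a disc of the paint's colour on top), round, 52 mm wide (cap, the top 12 mm, 48 mm), 46 mm tall, 0.10 to 0.18 kg with most of the weight low down, standing upright; this point is its centre, half-way up (23 mm above its underside), z axis up. It may be absent. The glass bears a light grip only: it cracks if the fingers together press on it with 70 N or more (two fingers of 35 N each), so grip it with 20 to 30 N.
- jar_c_mid (a point): Closed thin glass jar of orange paint with a white cap (a disc of the paint's colour on top), round, 52 mm wide (cap, the top 12 mm, 48 mm), 46 mm tall, 0.10 to 0.18 kg with most of the weight low down, standing upright; this point is its centre, half-way up (23 mm above its underside), z axis up. It may be absent. The glass bears a light grip only: it cracks if the fingers together press on it with 70 N or more (two fingers of 35 N each), so grip it with 20 to 30 N.
- jar_d_mid (a point): Closed thin glass jar of crimson paint with a white cap (a disc of the paint's colour on top), round, 52 mm wide (cap, the top 12 mm, 48 mm), 46 mm tall, 0.10 to 0.18 kg with most of the weight low down, standing upright; this point is its centre, half-way up (23 mm above its underside), z axis up. It may be absent. The glass bears a light grip only: it cracks if the fingers together press on it with 70 N or more (two fingers of 35 N each), so grip it with 20 to 30 N.
- note_pad: Bystander: yellow note pad, 76 x 76 x 12 mm; loose, origin at its underside. Leave it alone.
- flat_brush: Bystander: flat paint brush lying down, 195 x 46 x 14 mm, long along its x axis; loose, origin at its underside. Leave it alone.
- loose_cap: Bystander: loose black cap, 42 mm wide, 14 mm high; loose, origin at its underside. Leave it alone.
- squeeze_bottle: Bystander: small white squeeze bottle with a red cap, 40 mm wide, 100 mm tall; loose, origin at its underside. Leave it alone.
- tape_roll: Bystander: roll of blue tape lying flat, 90 mm wide, 25 mm high; loose, origin at its underside. Leave it alone.
There are look-alikes about, which are no part of the job. Leave any green look-alike of the part that bears jar_d_mid alone.

How it is judged:
On the way, in this order (a step that is already met when the one before it is completed fails the run):
1. the selector is at off (value of joint selector between -0.15 and 0.15 rad), for 0.2 s.
2. every jar stands upright on the shaker platform, let go, with the selector at off (all of step 1 and x of jar_a_mid in the frame of shaker between -0.075 and 0.075 m and y of jar_a_mid in the frame of shaker between -0.075 and 0.075 m and z of jar_a_mid in the frame of shaker between 0.07 and 0.086 m and angle between each of jar_a_mid, jar_b_mid, jar_c_mid, jar_d_mid's own z axis and vertical below 0.15 rad and x of jar_b_mid in the frame of shaker between -0.075 and 0.075 m and y of jar_b_mid in the frame of shaker between -0.075 and 0.075 m and z of jar_b_mid in the frame of shaker between 0.07 and 0.086 m and x of jar_c_mid in the frame of shaker between -0.075 and 0.075 m and y of jar_c_mid in the frame of shaker between -0.075 and 0.075 m and z of jar_c_mid in the frame of shaker between 0.07 and 0.086 m and x of jar_d_mid in the frame of shaker between -0.075 and 0.075 m and y of jar_d_mid in the frame of shaker between -0.075 and 0.075 m and z of jar_d_mid in the frame of shaker between 0.07 and 0.086 m and contact force between the fingers and jar_a below 0.1 N and contact force between the fingers and jar_b below 0.1 N and contact force between the fingers and jar_c below 0.1 N and contact force between the fingers and jar_d below 0.1 N), for 0.2 s.
3. the selector stays four clicks from off for 2 s with every jar on the platform (x of jar_a_mid in the frame of shaker between -0.075 and 0.075 m and y of jar_a_mid in the frame of shaker between -0.075 and 0.075 m and z of jar_a_mid in the frame of shaker between 0.07 and 0.086 m and angle between each of jar_a_mid, jar_b_mid, jar_c_mid, jar_d_mid's own z axis and vertical below 0.15 rad and x of jar_b_mid in the frame of shaker between -0.075 and 0.075 m and y of jar_b_mid in the frame of shaker between -0.075 and 0.075 m and z of jar_b_mid in the frame of shaker between 0.07 and 0.086 m and x of jar_c_mid in the frame of shaker between -0.075 and 0.075 m and y of jar_c_mid in the frame of shaker between -0.075 and 0.075 m and z of jar_c_mid in the frame of shaker between 0.07 and 0.086 m and x of jar_d_mid in the frame of shaker between -0.075 and 0.075 m and y of jar_d_mid in the frame of shaker between -0.075 and 0.075 m and z of jar_d_mid in the frame of shaker between 0.07 and 0.086 m and value of joint selector between 1.52552 and 1.82552 rad), for 2 s.
4. the selector is back at off with every jar still on the platform (all of step 1 and x of jar_a_mid in the frame of shaker between -0.075 and 0.075 m and y of jar_a_mid in the frame of shaker between -0.075 and 0.075 m and z of jar_a_mid in the frame of shaker between 0.07 and 0.086 m and angle between each of jar_a_mid, jar_b_mid, jar_c_mid, jar_d_mid's own z axis and vertical below 0.15 rad and x of jar_b_mid in the frame of shaker between -0.075 and 0.075 m and y of jar_b_mid in the frame of shaker between -0.075 and 0.075 m and z of jar_b_mid in the frame of shaker between 0.07 and 0.086 m and x of jar_c_mid in the frame of shaker between -0.075 and 0.075 m and y of jar_c_mid in the frame of shaker between -0.075 and 0.075 m and z of jar_c_mid in the frame of shaker between 0.07 and 0.086 m and x of jar_d_mid in the frame of shaker between -0.075 and 0.075 m and y of jar_d_mid in the frame of shaker between -0.075 and 0.075 m and z of jar_d_mid in the frame of shaker between 0.07 and 0.086 m), for 0.2 s.
At the end, for the whole second after the job is handed in: Every jar that is present stands upright (within 0.15 rad) on the floor of the yellow tray (its centre within 75 mm of the tray's centre along both sides of the tray, height within 8 mm), let go and at rest, and the selector is at off (within 0.15 rad) (all of step 1 and x of jar_a_mid in the frame of tray between -0.075 and 0.075 m and y of jar_a_mid in the frame of tray between -0.075 and 0.075 m and z of jar_a_mid in the frame of tray between 0.02 and 0.036 m and angle between each of jar_a_mid, jar_b_mid, jar_c_mid, jar_d_mid's own z axis and vertical below 0.15 rad and x of jar_b_mid in the frame of tray between -0.075 and 0.075 m and y of jar_b_mid in the frame of tray between -0.075 and 0.075 m and z of jar_b_mid in the frame of tray between 0.02 and 0.036 m and x of jar_c_mid in the frame of tray between -0.075 and 0.075 m and y of jar_c_mid in the frame of tray between -0.075 and 0.075 m and z of jar_c_mid in the frame of tray between 0.02 and 0.036 m and x of jar_d_mid in the frame of tray between -0.075 and 0.075 m and y of jar_d_mid in the frame of tray between -0.075 and 0.075 m and z of jar_d_mid in the frame of tray between 0.02 and 0.036 m and contact force between the fingers and jar_a below 0.1 N and contact force between the fingers and jar_b below 0.1 N and contact force between the fingers and jar_c below 0.1 N and contact force between the fingers and jar_d below 0.1 N and linear speed of each of jar_a, jar_b, jar_c, jar_d below 0.02 m/s); the robot touches nothing.
It fails at once if the fingers together press on a glass jar with 70 N or more (contact force between the fingers and jar_a above 70 N or contact force between the fingers and jar_b above 70 N or contact force between the fingers and jar_c above 70 N or contact force between the fingers and jar_d above 70 N).
It fails at once if a jar is touched while the selector is not at off (0.25 rad or more away) (value of joint selector above 0.25 rad and (contact force between the fingers and jar_a above 0.5 N or contact force between the fingers and jar_b above 0.5 N or contact force between the fingers and jar_c above 0.5 N or contact force between the fingers and jar_d above 0.5 N)).
It fails at once if a bystander is moved by more than 4 cm (distance of any of note_pad, flat_brush, loose_cap, squeeze_bottle, tape_roll from where it was at the start of the episode above 0.04 m).
Of jar_a, jar_b, jar_c, jar_d only 2 to 3 are there at a start; the rules pass over those that are not, and their reading is None.
At some moment in a run one of jar_a, jar_b, jar_c, jar_d may be knocked a few centimetres aside while the robot is not near it.
It also fails if it takes over 210 s, if anything falls off the work surface, if the arm or the gripper's body presses on something with over 40 N, if the wrist force passes 120 N, or if a joint passes its speed limit or range.

ROBOT

A 7-joint arm with a two-finger parallel gripper is mounted at the origin on the work surface. World frame = base frame: x ahead of the robot, y to its left, z up, the work surface at z = 0. Lengths are in m, angles in rad, forces in N, time in s.
With the tool pointing down it reaches from about 0.425 to 0.925 m from the base axis. Payload 6.8 kg.
Tool frame: the origin (TCP) lies at the very end of the fingers, on their centre line; the grasp point (between the pads) lies 19 mm behind it; z points along the fingers, y is the line along which they close (so a half turn about z gives the same grasp; the last joint's range is limited). The gripper opens to 85 mm and grips with 20 to 120 N. Pads are 22 mm wide; open, the fingers measure 114 mm over their backs; the gripper's body (76 mm by 85 mm) begins 54 mm behind the grasp point. The pads swing forward as they close: fully open they stand 13 mm farther back than shut.
Start: joints at [-1.456, 0.477, 0.022, 1.555, -0.011, 1.109, -0.083], TCP at [0.149, 0.658, 0.205] pointing down, gripper open.
Joint ranges: [-2.96, 2.96], [-0.34, 2.1], [-1.41, 1.46], [0.24, 2.44], [-1.37, 4.51], [0.17, 1.92], [-2.96, 2.96]. Speed limits (rad/s): [2.39, 2.39, 3.14, 3.14, 3.14, 3.14, 3.14].

INTERFACE

Orientations are given as a rotation vector (axis times angle).
In Python, from bench import monitor, optics, r gives the robot as it stands.
- The arm moves only by the shell command python3 -m crank 'ROWS' [OPENING] [FORCE]. ROWS is JSON, a list of rows, each a list of 2 entries, a list of its own where there are three numbers: the shift along the tool's x, y, z in cm, then the turn, a rotation vector about the tool's x, y, z in rad. A call has 1 to 5 rows; each row shifts and turns the commanded pose from where the row before left it, along the tool's axes as they then stand; what a row does not reach is not made up. A row lasts 1/10 s, in which the tool goes at most 50 mm and 8.59 degrees, less where a joint would pass 70% of its speed; a pose out of reach is approached as far as the arm can. A call is refused whole if a number of a shift passes 5 or a number of a turn 0.15, either way. A call with a gripper value outside its range is refused whole. OPENING is the finger opening in cm, from 0 to 8.54, set as the call begins (- or left out, the last holds). The fingers move at their own pace and stop on an object; FORCE is the grip in N (left out, the last holds). Time passes only in rows, so rows that do not move let the fingers close. It gives the time, the measured TCP pose, the force, the opening and the grip force at its end, in the units of the state.
- monitor.get_obs(): the state, without advancing time (a new reading comes with each control period).
- optics.grab_frame(name): name is "scene" or "top" or "wrist"; returns (picture, depth): 400x640x3 uint8, red, green, blue; 400x640 float32, m along the optical axis (not along the pixel's ray), 0 where there is no reading.
- optics.camera_model(name): a dict with "vertical_fov" (degrees; the focal length in pixels is half the picture's height over the tangent of half this angle, whatever the lens; pixels are square), "cx", "cy" (the principal point, pixels), "R" (3x3) and "t" (3): a world point X has camera coordinates R X + t; the wrist camera has in their place "hand_eye" (4x4, takes a point from camera to tool coordinates, whose origin is the TCP and whose axes are the flange's). Camera axes: x right, y down, z forward; pixel columns grow to the right and rows downward; lengths in m; the calibration is good to about 2 mm. A picture is of the moment at which its call begins: read the wrist's pose just before it. camera_model takes no time and is no camera call.
- r.hand_in(): hands the job in; it is judged then, once.
The state is a dict: "clock": time; "joints": joint angles; "qvel": joint speeds; "tau": joint torques, N m; "tcp_pos": TCP position; "orientation": TCP orientation; "contact_force": force on the tool from outside, world axes, zero at the start; "moment": the same for the moment, N m; "grip_width": finger opening in m; "gripper_force": force on a finger pad.
Only numpy, scipy, OpenCV 4.12 (cv2) and the standard library are available. Lean on these libraries where they do the work, as an engineer would, in place of code of your own. Each camera call takes 0.05 s, during which the arm holds its last target. There are 200 camera calls.

## Working session

There is one attempt and no reset: what is moved stays moved. The work goes in short steps, Python scripts to look and compute and a shell command to move; the robot and the scene stay as the last step left them, time stands still between calls to the robot, and variables do not carry over. Pictures are saved under pics/ and viewed, at most 14 in all, crops included, and the job is handed in when it is done.

```bash
ls; mkdir -p pics
python3 - <<'E'
from bench import monitor, optics, r
import cv2, numpy as np
o=monitor.get_obs(); print(o)
for n in ("top","scene"):
    p,d=optics.grab_frame(n); cv2.imwrite(f"pics/{n}0.png",p[:,:,::-1]); np.save(f"pics/{n}0.npy",d)
    print(n,optics.camera_model(n))
print(optics.camera_model("wrist"))
E
```

```text
pics
{'clock': 0.0, 'joints': array([-1.45609669,  0.47778968,  0.02234468,  1.5564529 , -0.01150159,
        1.10928208, -0.08308446]), 'qvel': array([ 1.12515319e-03, -3.59211882e-04,  1.49976890e-03,  6.39601310e-04,
       -5.86200289e-04,  1.68902733e-03,  7.19978119e-05]), 'tau': array([ 6.00221265e-04, -5.96427405e+01,  1.60812322e+00, -2.81198144e+01,
        1.24548524e-02,  9.06746602e-03, -5.34267713e-06]), 'tcp_pos': array([0.14902863, 0.65769259, 0.20413222]), 'orientation': array([-3.49191962e-01, -3.12205787e+00,  2.83137560e-03]), 'contact_force': array([-0.02972621,  0.23401265, -0.24917713]), 'moment': array([-0.00782661, -0.06473393, -0.00578399]), 'gripper_force': 0.0, 'grip_width': 0.08541563429739564}
top {'vertical_fov': 45.576510261811286, 'cx': 320.80987127804474, 'cy': 193.62013710716255, 'R': array([[ 0.00235181, -0.99999385,  0.002602  ],
       [-0.98760191, -0.00273106, -0.15695541],
       [ 0.15696155, -0.00220061, -0.98760226]]), 't': array([0.01454086, 0.55226293, 1.00481321])}
scene {'vertical_fov': 45.105322131207394, 'cx': 319.541686299728, 'cy': 205.29692754220898, 'R': array([[ 0.63677122,  0.7710395 ,  0.00452722],
       [ 0.5464263 , -0.44711391, -0.7081719 ],
       [-0.54400433,  0.45341728, -0.70602554]]), 't': array([-0.33346232, -0.24268678,  1.38241188])}
{'vertical_fov': 64.60306465609145, 'cx': 321.91395433544807, 'cy': 205.84109413644904, 'hand_eye': array([[-8.24744821e-04, -9.64408179e-01, -2.64416686e-01,
         6.62145514e-02],
       [ 9.99999655e-01, -7.70544664e-04, -3.08698219e-04,
         9.83213888e-04],
       [ 9.39662212e-05, -2.64416849e-01,  9.64408482e-01,
        -1.68852781e-01],
       [ 0.00000000e+00,  0.00000000e+00,  0.00000000e+00,
         1.00000000e+00]])}
```

View pics/top0.png

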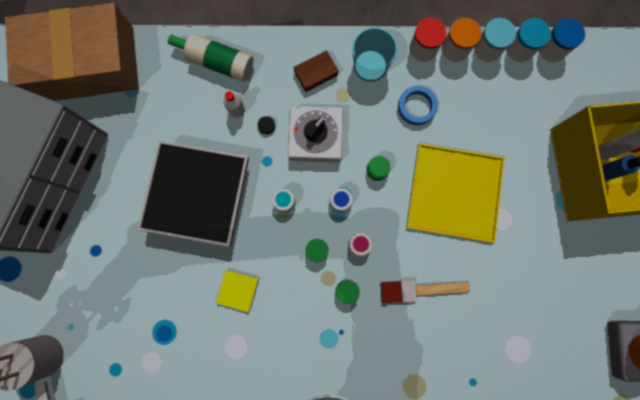

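View pics/scene0.png

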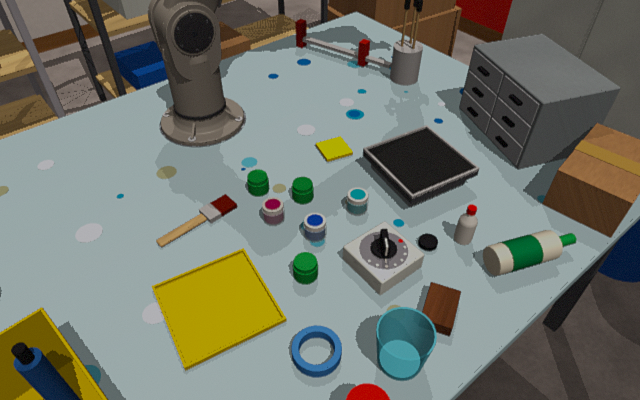

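The top view shows three jars: blue at (341,201), teal at (284,201) and crimson at (360,245). No orange jar is present. Things they could be confused with are the green look-alikes at (378,168), (317,250) and (347,292), the big pots along the top edge (y≈33), the blue tape at (417,105) and the loose cap at (266,125). The selector is at (317,131), the shaker at (196,193), and the tray at (457,193).

```bash
cat > h.py <<'E'
import numpy as np, cv2
from scipy.spatial.transform import Rotation as Ro
from bench import monitor, optics, r
def cam(n):
    m=optics.camera_model(n); f=200/np.tan(np.radians(m["vertical_fov"]/2))
    return m,f
def ext(n,o=None):
    m,f=cam(n)
    if n=="wrist":
        T=np.eye(4); T[:3,:3]=Ro.from_rotvec(o["orientation"]).as_matrix(); T[:3,3]=o["tcp_pos"]
        T=T@m["hand_eye"]; return m,f,T[:3,:3],T[:3,3]
    return m,f,m["R"].T,-m["R"].T@m["t"]
def at_z(n,uv,z,o=None):
    "world points where the pixels' rays meet the height z"
    m,f,A,c=ext(n,o); uv=np.atleast_2d(uv).astype(float)
    d=np.c_[(uv[:,0]-m["cx"])/f,(uv[:,1]-m["cy"])/f,np.ones(len(uv))]@A.T
    return c+d*((z-c[2])/d[:,2])[:,None]
def cloud(n,D,o=None):
    m,f,A,c=ext(n,o); v,u=np.mgrid[:400,:640]
    return np.stack([(u-m["cx"])/f*D,(v-m["cy"])/f*D,D],-1)@A.T+c
def tool_to(p,yaw,o=None):
    """rows for a downward tool: shift (cm, tool axes) to world p, and turn about tool z so that tool x heads yaw"""
    o=o or monitor.get_obs(); R=Ro.from_rotvec(o["orientation"]).as_matrix()
    x=R[:,0]; h=np.arctan2(x[1],x[0])
    return np.round(R.T@(np.array(p)-o["tcp_pos"])*100,2), round(-((yaw-h+np.pi)%(2*np.pi)-np.pi),3), round(h,3)
def jars(n,o=None,z=0.046,D=None,p=None):
    "caps' coloured discs -> world centres at height z"
    if p is None: p,D=optics.grab_frame(n)
    hsv=cv2.cvtColor(p,cv2.COLOR_RGB2HSV); out={}
    for k,(lo,hi) in dict(blue=(108,130),teal=(85,99),crimson=(165,178)).items():
        m=cv2.inRange(hsv,(lo,110,60),(hi,255,255))
        N,L,S,C=cv2.connectedComponentsWithStats(m)
        out[k]=[(np.round(C[i],1),S[i,4],np.round(at_z(n,C[i],z,o)[0],4)) for i in range(1,N) if 40<S[i,4]<3000]
    return out
E
python3 - <<'E'
from h import *
p=cv2.imread("pics/top0.png")[:,:,::-1].copy(); D=np.load("pics/top0.npy"); W=cloud("top",D)
for k,v in jars("top",p=p).items():
    for c in v: print(k,c, W[int(c[0][1]),int(c[0][0])].round(3))
# depth-based rectangles
def rect(mask,z,name):
    m=mask.astype(np.uint8); N,L,S,C=cv2.connectedComponentsWithStats(m); i=1+S[1:,4].argmax()
    X=W[L==i][:,:2].astype(np.float32); print(name,S[i],cv2.minAreaRect(X),X.shape, W[L==i][:,2].mean())
x,y,z=W[...,0],W[...,1],W[...,2]; u=np.arange(640)[None]; v=np.arange(400)[:,None]
win=lambda a,b,c,d:(u>a)&(u<b)&(v>c)&(v<d)
rect(win(135,255,135,250)&(z>.045)&(z<.07),0,"shaker")
rect(win(280,350,95,170)&(z>.035)&(z<.052),0,"box")
hsv=cv2.cvtColor(p,cv2.COLOR_RGB2HSV)
rect(win(400,510,140,250)&(cv2.inRange(hsv,(22,150,90),(34,255,255))>0),0,"tray")
m=win(280,350,95,170)&(z>.072)&(z<.095); X=W[m][:,:2].astype(np.float32); print("bar",len(X),cv2.minAreaRect(X),X.mean(0))
a=cv2.resize(p[90:180,275:365],(600,600),interpolation=cv2.INTER_CUBIC)
b=cv2.resize(p[155:305,265:395],None,fx=3.8,fy=3.8,interpolation=cv2.INTER_CUBIC)[:600,:500]
cv2.imwrite("pics/knob.png",a[:,:,::-1]); cv2.imwrite("pics/jars.png",b[:,:,::-1])
E
```

```text
blue (array([625.9, 161.3]), np.int32(79), array([ 0.6265, -0.6627,  0.046 ])) [ 0.596 -0.572  0.181]
blue (array([340.9, 198.8]), np.int32(179), array([ 0.5405, -0.0282,  0.046 ])) [ 0.542 -0.026  0.046]
teal (array([499.6,  32.8]), np.int32(748), array([ 0.9315, -0.3986,  0.046 ])) [ 0.914 -0.383  0.082]
teal (array([534.6,  32.6]), np.int32(771), array([ 0.9324, -0.4802,  0.046 ])) [ 0.915 -0.462  0.082]
teal (array([373.3,  53. ]), np.int32(1780), array([ 0.8805, -0.1043,  0.046 ])) [ 0.9   -0.108  0.005]
teal (array([130.7,  93.3]), np.int32(55), array([0.7813, 0.4482, 0.046 ])) [ 0.8    0.47  -0.002]
teal (array([266.6, 160.9]), np.int32(84), array([0.6251, 0.1366, 0.046 ])) [0.637 0.143 0.004]
teal (array([559.4, 199.7]), np.int32(69), array([ 0.5399, -0.5079,  0.046 ])) [ 0.548 -0.529  0.002]
teal (array([282.8, 199. ]), np.int32(185), array([0.5397, 0.0993, 0.046 ])) [0.54  0.101 0.046]
teal (array([338., 216.]), np.int32(112), array([ 0.5026, -0.0216,  0.046 ])) [ 0.508 -0.023 -0.001]
teal (array([163.9, 331. ]), np.int32(280), array([0.259 , 0.3446, 0.046 ])) [0.253 0.361 
[... 466 characters left out ...]
4424, -0.07  ,  0.046 ])) [ 0.444 -0.069  0.044]
shaker [ 137  140  111  107 8551] ((0.5526995658874512, 0.29370322823524475), (0.2016378939151764, 0.20071829855442047), 79.9450912475586) (8551, 2) 0.05601471527580954
box [ 288  106   55   54 2358] ((0.6938885450363159, 0.029622364789247513), (0.12013731896877289, 0.12253330647945404), 87.99486541748047) (2358, 2) 0.04555506421399785
tray [ 407  144   97   99 7518] ((0.5455490350723267, -0.18744343519210815), (0.24780942499637604, 0.45558348298072815), 8.963956832885742) (7518, 2) 0.011394172237504042
bar 165 ((0.6935079097747803, 0.029893383383750916), (0.014749933034181595, 0.049897678196430206), 51.446956634521484) [0.69235486 0.02950613]
```

View pics/knob.png

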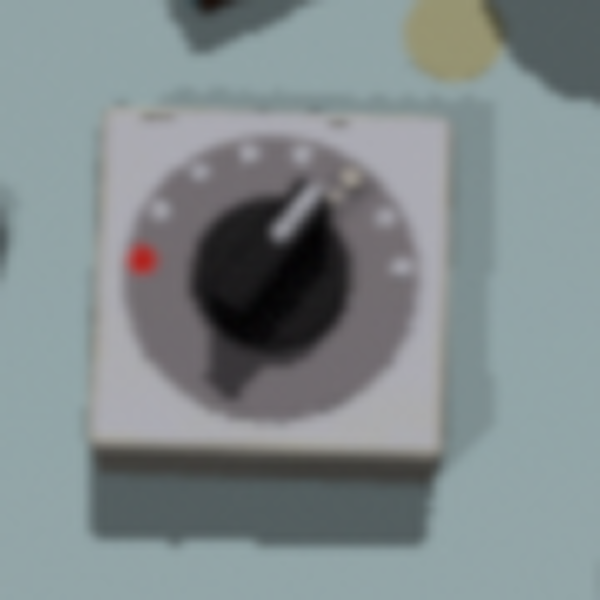

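View pics/jars.png

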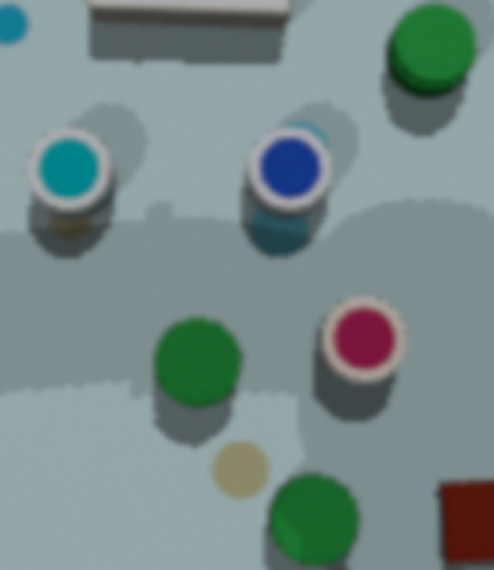

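Blue, teal and crimson are chosen as the jars with white caps and coloured discs. The three green ones have no white cap, so they stay. The knob crop shows the pointer at the fifth white dot (350,177), counting from the red dot at (140,260). That gives a heading of about -0.66 rad, which matches the bar's fitted angle of -38.6°.

```bash
python3 - <<'E'
from h import *
p=cv2.imread("pics/top0.png")[:,:,::-1].copy(); hsv=cv2.cvtColor(p,cv2.COLOR_RGB2HSV)
m=cv2.inRange(hsv,(22,150,90),(34,255,255)); m[:, :400]=0; m[:,515:]=0; m[:135]=0; m[255:]=0
ys,xs=np.nonzero(cv2.morphologyEx(m,cv2.MORPH_OPEN,np.ones((5,5)))); X=at_z("top",np.c_[xs,ys],.011)[:,:2].astype(np.float32)
print("tray",cv2.minAreaRect(X)); 
print(tool_to([.6936,.0297,.205],-.663))
E
python3 -m crank '[[[0,0,0],[0,0,0.149]]]'
```

```text
tray ((0.5618758201599121, -0.2906828224658966), (0.19822877645492554, 0.19871537387371063), 80.41268157958984)
(array([-6.699e+01, -4.922e+01,  1.000e-02]), np.float64(-2.701), np.float64(2.919))
clock: 0.2
tcp_pos: [0.1492, 0.6579, 0.2044]
orientation: [-0.584, -3.087, 0.002]
contact_force: [-1.1, 0.5, 0.5]
grip_width: 0.0856
gripper_force: 0.0
```

```bash
python3 -m crank '[[[0,0,0],[0,0,0.149]],[[0,0,0],[0,0,0.149]],[[0,0,0],[0,0,0.149]],[[0,0,0],[0,0,0.149]],[[0,0,0],[0,0,0.149]]]' >/dev/null
python3 -m crank '[[[0,0,0],[0,0,0.149]],[[0,0,0],[0,0,0.149]],[[0,0,0],[0,0,0.149]],[[0,0,0],[0,0,0.149]],[[0,0,0],[0,0,0.149]]]' >/dev/null
python3 -m crank '[[[0,0,0],[0,0,0.149]],[[0,0,0],[0,0,0.149]],[[0,0,0],[0,0,0.149]],[[0,0,0],[0,0,0.149]],[[0,0,0],[0,0,0.149]]]' >/dev/null
python3 -m crank '[[[0,0,0],[0,0,0.149]],[[0,0,0],[0,0,0.149]],[[0,0,0],[0,0,0.149]],[[0,0,0],[0,0,0.149]],[[0,0,0],[0,0,0.149]]]' >/dev/null
python3 -m crank '[[[0,0,0],[0,0,0.149]],[[0,0,0],[0,0,0.149]],[[0,0,0],[0,0,0.149]]]' 4
python3 - <<'E'
from h import *
print(tool_to([.6936,.0297,.205],-.663),monitor.get_obs()["joints"])
E
```

```text
clock: 2.5
tcp_pos: [0.1492, 0.6575, 0.205]
orientation: [2.979, -0.995, -0.005]
contact_force: [3.2, -0.8, -4.2]
grip_width: 0.0439
gripper_force: 0.0
(array([81.24, 17.46, -0.2 ]), np.float64(0.018), np.float64(-0.645)) [-2.16941042  0.86415597  1.30940836  1.60651485 -0.85521754  1.35225483
 -2.95810262]
```

```bash
python3 -m crank '[[[3,0.6,0],[0,0,0]],[[4,0.9,0],[0,0,0]],[[4,0.9,0],[0,0,0]],[[4,0.9,0],[0,0,0]],[[4,0.9,0],[0,0,0]]]' >/dev/null
python3 -m crank '[[[4,0.9,0],[0,0,0]],[[4,0.9,0],[0,0,0]],[[4,0.9,0],[0,0,0]],[[4,0.9,0],[0,0,0]],[[4,0.9,0],[0,0,0]]]' >/dev/null
python3 -m crank '[[[4,0.9,0],[0,0,0]],[[4,0.9,0],[0,0,0]],[[4,0.9,0],[0,0,0]],[[4,0.9,0],[0,0,0]],[[4,0.9,0],[0,0,0]]]' >/dev/null
python3 -m crank '[[[4,0.9,0],[0,0,0]],[[4,0.9,0],[0,0,0]],[[4,0.8,0],[0,0,0]],[[3,0.7,0],[0,0,0]],[[0,0,0],[0,0,0]]]'
python3 - <<'E'
from h import *
o=monitor.get_obs(); print(tool_to([.6936,.0297,.205],-.663),o["joints"].round(2))
p,d=optics.grab_frame("wrist"); cv2.imwrite("pics/w1.png",p[:,:,::-1])
W=cloud("wrist",d,o)
z=W[...,2]; m=(z>.076)&(z<.09)&(d>0)&(np.hypot(W[...,0]-.69,W[...,1]-.03)<.04)
X=W[m][:,:2].astype(np.float32); print(len(X),cv2.minAreaRect(X),z[m].mean())
E
```

```text
clock: 4.5
tcp_pos: [0.6461, 0.0775, 0.2053]
orientation: [2.973, -0.996, 0.003]
contact_force: [0.2, -0.2, 0.2]
grip_width: 0.0399
gripper_force: 0.0
(array([6.67, 0.95, 0.06]), np.float64(0.016), np.float64(-0.647)) [-0.93  0.69  1.13  1.66 -0.66  1.22 -1.87]
902 ((0.6955740451812744, 0.03043842315673828), (0.013900777325034142, 0.04997912421822548), 51.81699752807617) 0.08284802710526624
```

View pics/w1.png

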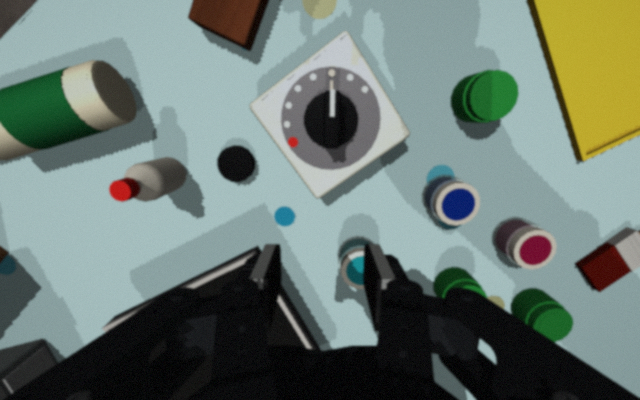

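The wrist view confirms position 5: the pointer at (332,73) is on the fifth dot, with the red dot at (292,142). The bar measures 50 x 14 mm at z 83 mm, as specified.

```bash
python3 -m crank '[[[3.4,0.5,0],[0,0,0.02]],[[3.37,0.5,0],[0,0,0]],[[0,0,4],[0,0,0]],[[0,0,4],[0,0,0]],[[0,0,0],[0,0,0]]]' 4
python3 - <<'E'
from h import *
o=monitor.get_obs(); print(tool_to([.6945,.030,.056],-.667),o["joints"].round(2))
E
```

```text
clock: 5.05
tcp_pos: [0.6881, 0.0366, 0.1193]
orientation: [2.967, -1.014, -0.016]
contact_force: [-0.5, 0.5, -1.1]
grip_width: 0.0396
gripper_force: 0.0
(array([0.96, 0.07, 6.33]), np.float64(0.008), np.float64(-0.659)) [-0.76  0.82  1.01  1.63 -0.75  1.14 -1.78]
```

```bash
python3 -m crank '[[[0.9,0.1,0],[0,0,0]],[[0,0,2],[0,0,0]],[[0,0,2],[0,0,0]],[[0,0,0],[0,0,0]],[[0,0,0],[0,0,0]]]' 4
python3 - <<'E'
from h import *
o=monitor.get_obs(); print(tool_to([.6945,.030,.056],-.667),o["joints"].round(2))
E
```

```text
clock: 5.55
tcp_pos: [0.6986, 0.0275, 0.0851]
orientation: [2.968, -1.017, -0.001]
contact_force: [0.1, -0.1, 0.7]
grip_width: 0.0398
gripper_force: 0.0
(array([-0.48,  0.04,  2.91]), np.float64(0.007), np.float64(-0.66)) [-0.72  0.87  0.98  1.63 -0.79  1.09 -1.75]
```

```bash
python3 -m crank '[[[-0.5,0,0],[0,0,0]],[[0,0,1.5],[0,0,0]],[[0,0,1.2],[0,0,0]],[[0,0,0],[0,0,0]],[[0,0,0],[0,0,0]]]' 4
python3 -m crank '[[[0,0,0],[0,0,0]],[[0,0,0],[0,0,0]],[[0,0,0],[0,0,0]],[[0,0,0],[0,0,0]],[[0,0,0],[0,0,0]]]' 0.5 40
python3 - <<'E'
from h import *
o=monitor.get_obs(); print(tool_to([.6945,.030,.056],-.667),o["joints"].round(2))
E
```

```text
clock: 6.05
tcp_pos: [0.6944, 0.0301, 0.0576]
orientation: [2.968, -1.017, -0.002]
contact_force: [-0.2, -0.0, 0.1]
grip_width: 0.04
gripper_force: 0.0
clock: 6.55
tcp_pos: [0.6949, 0.0302, 0.0584]
orientation: [2.968, -1.017, -0.0]
contact_force: [-0.3, -0.1, -0.8]
grip_width: 0.0053
gripper_force: 0.0
(array([-0.02,  0.04,  0.24]), np.float64(0.007), np.float64(-0.66)) [-0.72  0.89  0.95  1.65 -0.82  1.05 -1.73]
```

Run:
```python
from h import *
p,d=optics.grab_frame("wrist"); q,_=optics.grab_frame("scene")
b=cv2.resize(q[200:310,320:450],(640,540),interpolation=cv2.INTER_CUBIC)
cv2.imwrite("pics/w2.png",np.vstack([cv2.resize(p,(480,300)),cv2.resize(b,(480,300))])[:,:,::-1])
```

```text
(no output)
```

View pics/w2.png

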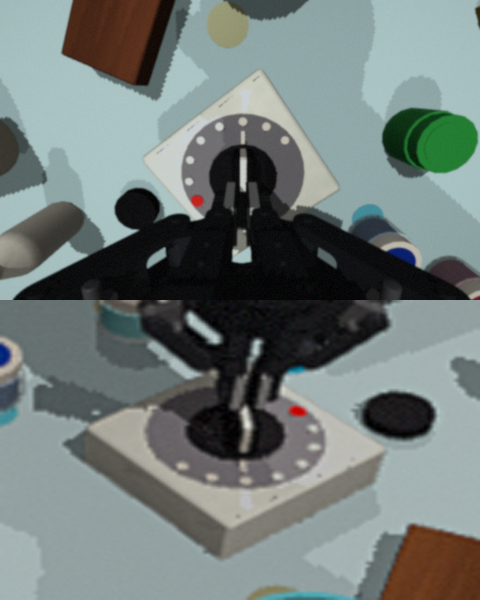

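```bash
python3 -m crank '[[[0,0,0],[0,0,0]],[[0,0,0],[0,0,0]],[[0,0,0],[0,0,0]],[[0,0,0],[0,0,0]]]' 0 40
python3 - <<'E'
from h import *
o=monitor.get_obs(); print(o["gripper_force"],o["grip_width"])
p,d=optics.grab_frame("wrist"); W=cloud("wrist",d,o)
for v in range(200,330,12): print(v,[f"{W[v,u,2]*1000:.0f}" for u in range(280,368,6)])
cv2.imwrite("pics/w3.png",cv2.resize(p[150:350,220:430],(630,600),interpolation=cv2.INTER_CUBIC)[:,:,::-1])
E
```

```text
clock: 7.05
tcp_pos: [0.6948, 0.0302, 0.0583]
orientation: [2.968, -1.017, -0.0]
contact_force: [0.4, -0.3, 0.5]
grip_width: 0.0001
gripper_force: 0.0
0.0 8.758101718477511e-05
200 ['45', '46', '46', '50', '53', '53', '62', '63', '62', '59', '53', '52', '45', '46', '45']
212 ['46', '51', '52', '52', '53', '82', '83', '84', '82', '82', '53', '54', '53', '54', '45']
224 ['51', '53', '52', '53', '51', '82', '83', '84', '82', '83', '53', '53', '51', '54', '53']
236 ['53', '53', '53', '53', '53', '82', '83', '83', '83', '83', '52', '53', '53', '53', '52']
248 ['46', '53', '53', '53', '53', '95', '95', '96', '96', '96', '54', '53', '53', '53', '52']
260 ['46', '46', '99', '99', '100', '108', '109', '109', '108', '107', '100', '101', '99', '52', '46']
272 ['46', '46', '110', '111', '110', '118', '119', '118', '119', '119', '111', '111', '110', '46', '46']
284 ['46', '129', '130', '132', '132', '129', '122', '122', '130', '129', '132', '132', '129', '131', '45']
296 ['137', '138', '137', '137', '137', '137', '129', '121', '131', '137', '136', '137', '137', '137', '137']
308 ['151', '151', '151', '151', '151', '144', '131', '122', '131', '143', '151', '150', '151', '152', '152']
320 ['157', '157', '157', '156', '156', '144', '131', '123', '132', '148', '156', '157', '157', '157', '156']
```

View pics/w3.png

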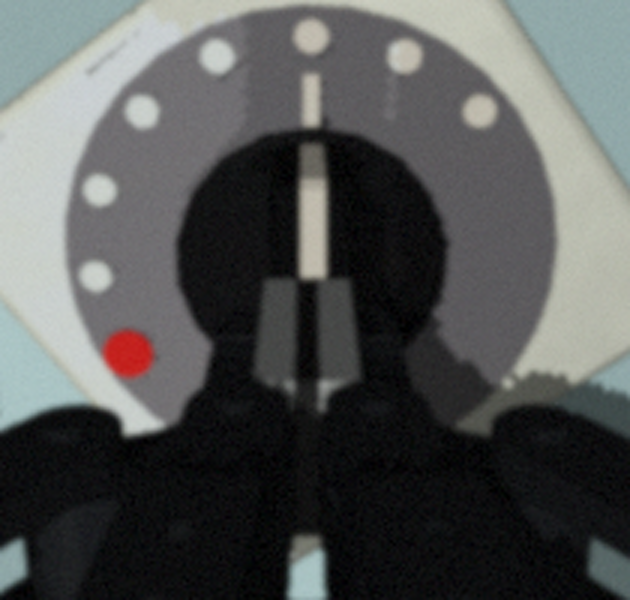

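Run:
```python
from h import *
o=monitor.get_obs(); p,d=optics.grab_frame("wrist"); W=cloud("wrist",d,o)
R=Ro.from_rotvec(o["orientation"]).as_matrix(); T=(W-o["tcp_pos"])@R*1000
for u in (295,301,310,322): print(u,[tuple(T[v,u].round(0).astype(int)) for v in range(236,300,6)])
q,D=optics.grab_frame("scene"); S=(cloud("scene",D)-o["tcp_pos"])@R*1000
m=(np.abs(S[...,0])<35)&(np.abs(S[...,1])<40)&(S[...,2]<10)&(D>0)
for zlo in range(-70,10,5):
    k=m&(S[...,2]>=zlo)&(S[...,2]<zlo+5)
    if k.any(): print(zlo,k.sum(),S[k][:,:2].min(0).round(0),S[k][:,:2].max(0).round(0))
```

```text
295 [(np.int64(1), np.int64(-17), np.int64(5)), (np.int64(-3), np.int64(-17), np.int64(4)), (np.int64(-6), np.int64(-17), np.int64(4)), (np.int64(7), np.int64(-14), np.int64(-34)), (np.int64(7), np.int64(-13), np.int64(-40)), (np.int64(7), np.int64(-13), np.int64(-46)), (np.int64(7), np.int64(-12), np.int64(-53)), (np.int64(14), np.int64(-10), np.int64(-70)), (np.int64(13), np.int64(-10), np.int64(-72)), (np.int64(12), np.int64(-10), np.int64(-75)), (np.int64(12), np.int64(-10), np.int64(-78))]
301 [(np.int64(1), np.int64(-13), np.int64(5)), (np.int64(-2), np.int64(-13), np.int64(4)), (np.int64(-6), np.int64(-13), np.int64(4)), (np.int64(7), np.int64(-11), np.int64(-35)), (np.int64(7), np.int64(-10), np.int64(-42)), (np.int64(7), np.int64(-10), np.int64(-47)), (np.int64(7), np.int64(-10), np.int64(-53)), (np.int64(14), np.int64(-8), np.int64(-71)), (np.int64(14), np.int64(-8), np.int64(-74)), (np.int64(12), np.int64(-8), np.int64(-75)), (np.int64(12), np.int64(-8), np.int64(-78))]
310 [(np.int64(12), np.int64(-7), np.int64(-24)), (np.int64(9), np.int64(-7), np.int64(-24)), (np.int64(
[... 644 characters left out ...]
nt64(-1), np.int64(-55)), (np.int64(12), np.int64(-1), np.int64(-61)), (np.int64(11), np.int64(-1), np.int64(-64)), (np.int64(8), np.int64(-1), np.int64(-64)), (np.int64(6), np.int64(-1), np.int64(-63)), (np.int64(3), np.int64(-1), np.int64(-64))]
-70 20 [ -4. -15.] [13. 19.]
-65 27 [-0. -4.] [13. 15.]
-60 19 [  5. -11.] [11. 14.]
-55 31 [ -5. -11.] [12. 15.]
-50 29 [ -2. -12.] [14. 15.]
-45 24 [  5. -11.] [13. 15.]
-40 23 [  5. -11.] [13. 14.]
-35 10 [  4. -10.] [12.  8.]
-30 40 [ 4. -4.] [26.  9.]
-25 31 [-0. -4.] [27. 10.]
-20 14 [-5. -4.] [26. 10.]
-15 17 [-14.  -4.] [25.  9.]
-10 22 [-15.  -5.] [27. 10.]
-5 20 [-10.  -3.] [25. 10.]
0 164 [-23. -23.] [27. 29.]
5 205 [-34. -40.] [35. 39.]
```

The depth data from both cameras puts the real fingertips about 33 mm behind the reported TCP, so the closed fingers are at about z 0.09, above the bar top at 0.083. I'll open, go about 3 cm lower while watching the force, and pinch again.

```bash
python3 -m crank '[[[0,0,0],[0,0,0]],[[0,0,0],[0,0,0]],[[0,0,0],[0,0,0]],[[0,0,0],[0,0,0]],[[0,0,0],[0,0,0]]]' 4 40 >/dev/null
python3 -m crank '[[[0,0,0.6],[0,0,0]],[[0,0,0.6],[0,0,0]],[[0,0,0.6],[0,0,0]],[[0,0,0],[0,0,0]]]'
python3 - <<'E'
from h import *
o=monitor.get_obs(); p,d=optics.grab_frame("wrist"); W=cloud("wrist",d,o)
R=Ro.from_rotvec(o["orientation"]).as_matrix(); T=(W-o["tcp_pos"])@R*1000
m=(d>0)&(np.abs(T[...,0]-8)<7)&(np.abs(T[...,1])<45)&(np.abs(T[...,1])>10)&(T[...,2]<-12)
for s in (-1,1):
    k=m&(np.sign(T[...,1])==s); z=np.sort(T[k][:,2])[-60:]; kk=k&(T[...,2]>-60); print(s,z[[0,30,-1]].round(1),T[kk][:,1].min().round(1),T[kk][:,1].max().round(1))
print(tool_to([.6945,.030,.024],-.667))
E
```

```text
clock: 8.1
tcp_pos: [0.6939, 0.0303, 0.0388]
orientation: [2.968, -1.017, -0.003]
contact_force: [-0.8, -0.4, -0.1]
grip_width: 0.0403
gripper_force: 0.0
-1 [-13.3 -13.1 -12. ] -35.3 -10.0
1 [-13.2 -13.  -12. ] 10.2 32.4
(array([ 0.03, -0.  ,  1.54]), np.float64(0.007), np.float64(-0.66))
```

```bash
python3 -m crank '[[[0,0,0.5],[0,0,0]],[[0,0,0.5],[0,0,0]],[[0,0,0.3],[0,0,0]],[[0,0,0],[0,0,0]]]'
python3 -m crank '[[[0,0,0],[0,0,0]],[[0,0,0],[0,0,0]],[[0,0,0],[0,0,0]],[[0,0,0],[0,0,0]],[[0,0,0],[0,0,0]]]' 0.5 40
```

```text
clock: 8.55
tcp_pos: [0.6944, 0.0302, 0.0266]
orientation: [2.968, -1.017, -0.002]
contact_force: [0.1, -0.5, -0.2]
grip_width: 0.0399
gripper_force: 0.0
clock: 9.05
tcp_pos: [0.6944, 0.0295, 0.0276]
orientation: [2.967, -1.018, -0.001]
contact_force: [-3.5, -1.4, 4.3]
grip_width: 0.0138
gripper_force: 41.1
```

Gripped, with the width reading 13.8 mm. Now turning counter-clockwise five clicks to off.

```bash
python3 -m crank '[[[0,0,0],[0,0,-0.149]],[[0,0,0],[0,0,-0.149]],[[0,0,0],[0,0,-0.149]],[[0,0,0],[0,0,-0.149]],[[0,0,0],[0,0,-0.149]]]'
python3 -m crank '[[[0,0,0],[0,0,-0.149]],[[0,0,0],[0,0,-0.149]],[[0,0,0],[0,0,-0.149]],[[0,0,0],[0,0,-0.149]],[[0,0,0],[0,0,0]]]'
python3 - <<'E'
from h import *
print(tool_to([.6945,.030,.0266],1.431),monitor.get_obs()["joints"].round(2),monitor.get_obs()["moment"])
E
```

```text
clock: 9.55
tcp_pos: [0.6945, 0.0299, 0.0276]
orientation: [3.135, 0.142, -0.003]
contact_force: [-3.3, -1.1, 3.0]
grip_width: 0.0135
gripper_force: 41.0
clock: 10.05
tcp_pos: [0.6944, 0.0303, 0.0276]
orientation: [2.96, 1.05, -0.004]
contact_force: [-4.5, -0.1, 4.4]
grip_width: 0.0135
gripper_force: 41.3
(array([-0.01,  0.03,  0.1 ]), np.float64(-0.749), np.float64(0.682)) [-0.53  0.79  0.61  1.66 -0.55  0.88 -0.59] [0.05686748 0.92483056 0.01364945]
```

```bash
python3 -m crank '[[[0,0,0],[0,0,-0.149]],[[0,0,0],[0,0,-0.149]],[[0,0,0],[0,0,-0.149]],[[0,0,0],[0,0,-0.149]],[[0,0,0],[0,0,-0.149]]]' > /dev/null
python3 -m crank '[[[0,0,0],[0,0,0]],[[0,0,0],[0,0,0]]]'
python3 -m crank '[[[0,0,0],[0,0,0]],[[0,0,0],[0,0,0]],[[0,0,0],[0,0,0]],[[0,0,0],[0,0,0]]]' 4 40
python3 -m crank '[[[0,0,-3],[0,0,0]],[[0,0,-3],[0,0,0]],[[0,0,-3],[0,0,0]],[[0,0,-3],[0,0,0]],[[0,0,-3],[0,0,0]]]'
python3 - <<'E'
from h import *
o=monitor.get_obs();p,d=optics.grab_frame("wrist"); W=cloud("wrist",d,o)
z=W[...,2]; m=(z>.077)&(z<.09)&(d>0)&(np.hypot(W[...,0]-.69,W[...,1]-.03)<.035)
X=W[m][:,:2].astype(np.float32); print(len(X),cv2.minAreaRect(X))
# red dot
hsv=cv2.cvtColor(p,cv2.COLOR_RGB2HSV); m=(cv2.inRange(hsv,(0,180,120),(8,255,255))>0)&(np.hypot(W[...,0]-.69,W[...,1]-.03)<.06)&(z>.03)
c=W[m].mean(0); print("red",c,np.arctan2(c[1]-.030,c[0]-.6945))
cv2.imwrite("pics/w4.png",p[:,:,::-1])
print(tool_to([.4424,-.07,.15],0),tool_to([.5405,-.0282,.15],0),tool_to([.5397,.0993,.15],0))
E
```

```text
clock: 10.75
tcp_pos: [0.6939, 0.0304, 0.0276]
orientation: [-2.381, -2.049, 0.007]
contact_force: [-5.8, 0.7, 7.4]
grip_width: 0.0135
gripper_force: 41.7
clock: 11.15
tcp_pos: [0.695, 0.0303, 0.0271]
orientation: [2.376, 2.053, -0.005]
contact_force: [0.4, 0.4, -0.0]
grip_width: 0.0397
gripper_force: 0.0
clock: 11.65
tcp_pos: [0.6949, 0.0307, 0.1784]
orientation: [2.376, 2.053, -0.005]
contact_force: [-0.1, 1.0, 0.6]
grip_width: 0.0402
gripper_force: 0.0
903 ((0.6941788196563721, 0.03188671916723251), (0.05016348510980606, 0.013641681522130966), 81.90090942382812)
red [0.70036696 0.07420107 0.0466861 ] 1.4388342743971534
(array([-13.65, -23.85,   3.29]), np.float64(1.425), np.float64(1.425)) (array([ -8.09, -14.76,   3.34]), np.float64(1.425), np.float64(1.425)) (array([  4.51, -16.69,   3.31]), np.float64(1.425), np.float64(1.425))
```

View pics/w4.png

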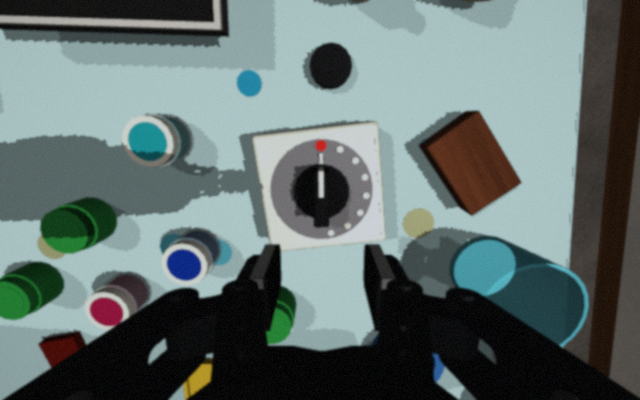

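The pointer (321,165→146) now lines up with the red dot at (321,146), at a fitted 1.429 rad, so the selector is off. Next I'll measure the jar positions from the wrist view and the true tip offset with the fingers open.

```bash
cat >> h.py <<'E'
def tips(o,d):
    "lowest finger points in the tool frame, mm"
    R=Ro.from_rotvec(o["orientation"]).as_matrix(); T=(cloud("wrist",d,o)-o["tcp_pos"])@R*1000
    m=(d>0)&(np.abs(T[...,0])<20)&(np.abs(T[...,1])<60)&(T[...,2]<-12)&(T[...,2]>-60)
    for s in (-1,1):
        k=m&(np.sign(T[...,1])==s); q=T[k]
        if len(q): print("tip",s,"z",np.percentile(q[:,2],99).round(1),"y",q[:,1].min().round(1),q[:,1].max().round(1),"x",q[:,0].min().round(1),q[:,0].max().round(1))
E
python3 -m crank '[[[0,0,0],[0,0,0]],[[2.2,-4.2,0],[0,0,0]],[[0,-4.2,0],[0,0,0]],[[0,0,0],[0,0,0]],[[0,0,0],[0,0,0]]]' 7
python3 - <<'E'
from h import *
o=monitor.get_obs();p,d=optics.grab_frame("wrist"); tips(o,d)
W=cloud("wrist",d,o)
for k,v in jars("wrist",o,p=p).items():
    for c in v:
        w=W[int(c[0][1]),int(c[0][0])]
        if abs(w[2]-.046)<.008: print(k,c,w.round(3))
print(tool_to([.540,.101,.15],1.425))
E
```

```text
clock: 12.2
tcp_pos: [0.6138, 0.0651, 0.1764]
orientation: [2.375, 2.055, -0.007]
contact_force: [0.4, 0.1, -0.5]
grip_width: 0.0698
gripper_force: 0.0
tip -1 z -34.7 y -48.4 -34.1 x -10.3 12.9
tip 1 z -34.8 y 35.0 49.3 x -10.2 12.8
blue (array([266.3, 284.5]), np.int32(745), array([ 0.5416, -0.0263,  0.046 ])) [ 0.541 -0.025  0.046]
teal (array([239.7, 165. ]), np.int32(1048), array([0.5408, 0.1015, 0.046 ])) [0.54  0.102 0.047]
teal (array([555.4, 284.5]), np.int32(2761), array([ 0.8427, -0.07  ,  0.046 ])) [ 0.839 -0.067  0.05 ]
teal (array([607.8, 323.5]), np.int32(2938), array([ 0.9016, -0.1265,  0.046 ])) [ 0.901 -0.126  0.046]
(array([ 2.52, -7.96,  2.68]), np.float64(0.001), np.float64(1.426))
```

```bash
python3 -m crank '[[[1.3,-4,0],[0,0,0]],[[1.27,-3.9,0],[0,0,0]],[[0,0,4],[0,0,0]],[[0,0,4],[0,0,0]],[[0,0,3],[0,0,0]]]' 7.5 25 >/dev/null
python3 -m crank '[[[0,0,0],[0,0,0]],[[0,0,0],[0,0,0]]]'
python3 - <<'E'
from h import *
print(tool_to([.5405,.1015,-.026],1.425))
E
```

```text
clock: 12.95
tcp_pos: [0.5415, 0.1004, 0.0674]
orientation: [2.376, 2.052, -0.006]
contact_force: [-0.1, -0.1, 0.7]
grip_width: 0.0746
gripper_force: 0.0
(array([ 0.14, -0.11,  9.34]), np.float64(-0.0), np.float64(1.425))
```

```bash
python3 -m crank '[[[0.1,-0.1,3],[0,0,0]],[[0,0,3],[0,0,0]],[[0,0,2],[0,0,0]],[[0,0,1.2],[0,0,0]],[[0,0,0],[0,0,0]]]' 7.5 25
python3 -m crank '[[[0,0,0],[0,0,0]],[[0,0,0],[0,0,0]],[[0,0,0],[0,0,0]],[[0,0,0],[0,0,0]],[[0,0,0],[0,0,0]]]' 4.5 25
```

```text
clock: 13.45
tcp_pos: [0.5402, 0.1018, -0.0247]
orientation: [2.375, 2.053, -0.005]
contact_force: [-0.5, -0.4, 0.2]
grip_width: 0.075
gripper_force: 0.0
clock: 13.95
tcp_pos: [0.5409, 0.1021, -0.0231]
orientation: [2.375, 2.052, -0.001]
contact_force: [-1.0, -0.1, 7.5]
grip_width: 0.0513
gripper_force: 26.3
```

```bash
python3 -m crank '[[[0,0,-3],[0,0,0]],[[0,0,-3.5],[0,0,0]],[[0,0,-3.5],[0,0,0]],[[0,0,-3.5],[0,0,0]],[[0,0,0],[0,0,0]]]' 4.5 23
python3 - <<'E'
from h import *
print(tool_to([.5627,.3498,.11],1.395))
E
```

```text
clock: 14.45
tcp_pos: [0.543, 0.1029, 0.1152]
orientation: [2.373, 2.051, 0.008]
contact_force: [0.7, 0.2, -1.3]
grip_width: 0.0515
gripper_force: 25.8
(array([24.71, -1.63,  0.53]), np.float64(0.03), np.float64(1.425))
```

```bash
python3 -m crank '[[[3,-0.2,0],[0,0,0.03]],[[4,-0.3,0],[0,0,0]],[[4,-0.3,0],[0,0,0]],[[4,-0.3,0],[0,0,0]],[[4,-0.3,0],[0,0,0]]]' > /dev/null
python3 -m crank '[[[3.5,0,0],[0,0,0]],[[2,0.2,0],[0,0,0]],[[0,0,0],[0,0,0]],[[0,0,0],[0,0,0]],[[0,0,0],[0,0,0]]]'
python3 - <<'E'
from h import *
print(tool_to([.5627,.3498,.0335],1.395))
E
```

```text
clock: 15.45
tcp_pos: [0.5695, 0.3438, 0.1089]
orientation: [2.407, 2.015, -0.008]
contact_force: [0.6, -0.3, -2.7]
grip_width: 0.0514
gripper_force: 25.7
(array([ 0.51, -0.76,  7.54]), np.float64(-0.001), np.float64(1.394))
```

```bash
python3 -m crank '[[[0.5,-0.75,2],[0,0,0]],[[0,0,2],[0,0,0]],[[0,0,2],[0,0,0]],[[0,0,1],[0,0,0]],[[0,0,0],[0,0,0]]]' 
python3 -m crank '[[[0,0,0],[0,0,0]],[[0,0,0],[0,0,0]]]'
python3 - <<'E'
from h import *
print(tool_to([.5627,.3498,.0335],1.395))
E
```

```text
clock: 15.95
tcp_pos: [0.5621, 0.35, 0.038]
orientation: [2.407, 2.016, -0.01]
contact_force: [-0.1, 0.8, -1.4]
grip_width: 0.0517
gripper_force: 25.7
clock: 16.15
tcp_pos: [0.5639, 0.3518, 0.0406]
orientation: [2.406, 2.017, -0.002]
contact_force: [0.8, -0.2, -1.2]
grip_width: 0.0511
gripper_force: 25.7
(array([-0.22, -0.09,  0.71]), np.float64(0.0), np.float64(1.395))
```

```bash
python3 -m crank '[[[-0.2,0,0.3],[0,0,0]],[[0,0,0.3],[0,0,0]],[[0,0,0],[0,0,0]],[[0,0,0],[0,0,0]]]' 
python3 -m crank '[[[0,0,0.1],[0,0,0]],[[0,0,0],[0,0,0]],[[0,0,0],[0,0,0]]]'
```

```text
clock: 16.55
tcp_pos: [0.5625, 0.3498, 0.0332]
orientation: [2.406, 2.018, -0.006]
contact_force: [-0.0, -0.2, -2.3]
grip_width: 0.0516
gripper_force: 25.7
clock: 16.85
tcp_pos: [0.5626, 0.3498, 0.0323]
orientation: [2.406, 2.018, -0.006]
contact_force: [-0.7, 0.3, -1.6]
grip_width: 0.0514
gripper_force: 25.7
```

```bash
python3 -m crank '[[[0,0,0.1],[0,0,0]],[[0,0,0],[0,0,0]],[[0,0,0],[0,0,0]]]'
python3 -m crank '[[[0,0,0],[0,0,0]],[[0,0,0],[0,0,0]],[[0,0,0],[0,0,0]],[[0,0,0],[0,0,0]]]' 7.5 23
python3 -m crank '[[[0,0,-3],[0,0,0]],[[0,0,-3],[0,0,0]],[[0,0,-3],[0,0,0]],[[0,0,-2],[0,0,0]],[[0,0,0],[0,0,0]]]'
python3 - <<'E'
from h import *
q,D=optics.grab_frame("top"); W=cloud("top",D)
for zz in (.046,.101):
  for k,v in jars("top",z=zz,p=q).items():
    for c in v:
        w=W[int(c[0][1]),int(c[0][0])]
        if abs(w[2]-zz)<.01: print(k,c[2],w.round(3))
print(tool_to([.541,-.027,.12],1.395))
E
```

```text
clock: 17.15
tcp_pos: [0.5628, 0.3498, 0.0319]
orientation: [2.406, 2.018, -0.005]
contact_force: [-3.3, -1.2, 6.2]
grip_width: 0.0514
gripper_force: 26.1
clock: 17.55
tcp_pos: [0.5627, 0.3497, 0.0311]
orientation: [2.406, 2.017, -0.006]
contact_force: [-0.2, -0.0, 0.1]
grip_width: 0.0749
gripper_force: 0.0
clock: 18.05
tcp_pos: [0.5649, 0.3511, 0.1447]
orientation: [2.406, 2.017, 0.004]
contact_force: [0.2, -0.5, 0.1]
grip_width: 0.0751
gripper_force: 0.0
blue [ 0.5408 -0.028   0.046 ] [ 0.541 -0.026  0.051]
crimson [ 0.4424 -0.07    0.046 ] [ 0.444 -0.069  0.05 ]
teal [0.5629 0.3474 0.101 ] [0.565 0.35  0.1  ]
(array([-37.57,   4.35,   2.33]), np.float64(0.001), np.float64(1.396))
```

Teal stands on the platform at (0.563, 0.349, top 0.101). Next is the blue jar.

```bash
python3 -m crank '[[[-3,0.3,0],[0,0,0]],[[-4,0.45,0],[0,0,0]],[[-4,0.45,0],[0,0,0]],[[-4,0.45,0],[0,0,0]],[[-4,0.45,0],[0,0,0]]]' > /dev/null
python3 -m crank '[[[-4,0.45,0],[0,0,0]],[[-4,0.45,0],[0,0,0]],[[-4,0.45,0],[0,0,0]],[[-4,0.45,0],[0,0,0]],[[-2,0.45,2],[0,0,0]]]' >/dev/null
python3 -m crank '[[[0,0,3],[0,0,0]],[[0,0,3],[0,0,0]],[[0,0,0],[0,0,0]],[[0,0,0],[0,0,0]]]'
python3 - <<'E'
from h import *
print(tool_to([.5412,-.0263,-.024],1.395))
E
```

```text
clock: 19.5
tcp_pos: [0.5402, -0.0223, 0.0621]
orientation: [2.407, 2.018, -0.009]
contact_force: [0.3, -0.4, 0.7]
grip_width: 0.0748
gripper_force: 0.0
(array([-0.34,  0.2 ,  8.61]), np.float64(0.001), np.float64(1.396))
```

```bash
python3 -m crank '[[[-0.35,0.15,2],[0,0,0]],[[0,0,3],[0,0,0]],[[0,0,2.5],[0,0,0]],[[0,0,1],[0,0,0]],[[0,0,0],[0,0,0]]]' 7.5 23
python3 -m crank '[[[0,0,0],[0,0,0]],[[0,0,0],[0,0,0]],[[0,0,0],[0,0,0]],[[0,0,0],[0,0,0]],[[0,0,0],[0,0,0]]]' 4.5 23
python3 -m crank '[[[0,0,-3],[0,0,0]],[[0,0,-3.5],[0,0,0]],[[0,0,-3.5],[0,0,0]],[[0,0,-3.5],[0,0,0]],[[0,0,0],[0,0,0]]]'
python3 - <<'E'
from h import *
print(tool_to([.5527,.2937,.11],1.395))
E
```

```text
clock: 20.0
tcp_pos: [0.5418, -0.0259, -0.0223]
orientation: [2.406, 2.018, -0.006]
contact_force: [-0.5, -0.4, 0.5]
grip_width: 0.0748
gripper_force: 0.0
clock: 20.5
tcp_pos: [0.5429, -0.026, -0.0207]
orientation: [2.405, 2.017, -0.002]
contact_force: [-1.4, 0.9, 7.0]
grip_width: 0.0516
gripper_force: 23.9
clock: 21.0
tcp_pos: [0.5455, -0.0259, 0.1178]
orientation: [2.403, 2.014, 0.007]
contact_force: [0.3, 0.0, -0.7]
grip_width: 0.051
gripper_force: 25.6
(array([31.59, -4.88,  0.71]), np.float64(0.0), np.float64(1.395))
```

```bash
python3 -m crank '[[[3,-0.5,0],[0,0,0]],[[4,-0.6,0],[0,0,0]],[[4,-0.6,0],[0,0,0]],[[4,-0.6,0],[0,0,0]],[[4,-0.6,0],[0,0,0]]]' > /dev/null
python3 -m crank '[[[4,-0.6,0],[0,0,0]],[[4,-0.6,0],[0,0,0]],[[3,-0.5,0],[0,0,0]],[[1.5,-0.4,0],[0,0,0]],[[0,0,0],[0,0,0]]]' >/dev/null
python3 -m crank '[[[0,0,2],[0,0,0]],[[0,0,2],[0,0,0]],[[0,0,0],[0,0,0]],[[0,0,0],[0,0,0]]]'
python3 - <<'E'
from h import *
print(tool_to([.5527,.2937,.036],1.395))
E
```

```text
clock: 22.4
tcp_pos: [0.5478, 0.2908, 0.0717]
orientation: [2.408, 2.014, -0.007]
contact_force: [0.4, -0.1, -1.4]
grip_width: 0.0513
gripper_force: 25.4
(array([0.39, 0.43, 3.57]), np.float64(-0.002), np.float64(1.393))
```

```bash
python3 -m crank '[[[0.35,0.4,1],[0,0,0]],[[0,0,1],[0,0,0]],[[0,0,1],[0,0,0]],[[0,0,0.5],[0,0,0]],[[0,0,0],[0,0,0]]]' 
python3 -m crank '[[[0,0,0],[0,0,0]],[[0,0,0],[0,0,0]]]'
```

```text
clock: 22.9
tcp_pos: [0.5513, 0.2954, 0.0353]
orientation: [2.406, 2.018, -0.009]
contact_force: [0.9, -0.9, -2.5]
grip_width: 0.051
gripper_force: 25.5
clock: 23.1
tcp_pos: [0.5523, 0.2959, 0.0369]
orientation: [2.406, 2.017, -0.004]
contact_force: [0.1, -0.3, -2.1]
grip_width: 0.0514
gripper_force: 25.5
```

```bash
python3 -m crank '[[[-0.2,0,0.1],[0,0,0]],[[0,0,0.15],[0,0,0]],[[0,0,0],[0,0,0]],[[0,0,0],[0,0,0]]]'
python3 -m crank '[[[0,0,0.1],[0,0,0]],[[0,0,0],[0,0,0]]]'
```

```text
clock: 23.5
tcp_pos: [0.5519, 0.2935, 0.0344]
orientation: [2.406, 2.017, -0.005]
contact_force: [-1.2, -1.4, 3.7]
grip_width: 0.0512
gripper_force: 25.7
clock: 23.7
tcp_pos: [0.5519, 0.2935, 0.0343]
orientation: [2.407, 2.017, -0.005]
contact_force: [-4.1, -2.9, 12.8]
grip_width: 0.0513
gripper_force: 26.6
```

Contact with the mat at the predicted height, so I'll release.

```bash
python3 -m crank '[[[0,0,0],[0,0,0]],[[0,0,0],[0,0,0]],[[0,0,0],[0,0,0]],[[0,0,0],[0,0,0]]]' 7.5 23 >/dev/null
python3 -m crank '[[[0,0,-3],[0,0,0]],[[0,0,-3],[0,0,0]],[[0,0,-3],[0,0,0]],[[0,0,-2],[0,0,0]],[[0,0,0],[0,0,0]]]'
python3 - <<'E'
from h import *
q,D=optics.grab_frame("top"); W=cloud("top",D)
for zz in (.046,.101):
  for k,v in jars("top",z=zz,p=q).items():
    for c in v:
        w=W[int(c[0][1]),int(c[0][0])]
        if abs(w[2]-zz)<.01: print(k,c[2],w.round(3))
print(tool_to([.4435,-.068,.12],1.395))
E
```

```text
clock: 24.6
tcp_pos: [0.5539, 0.2951, 0.1462]
orientation: [2.406, 2.017, 0.003]
contact_force: [0.8, -0.3, -0.2]
grip_width: 0.075
gripper_force: 0.0
crimson [ 0.4424 -0.07    0.046 ] [ 0.444 -0.069  0.048]
blue [0.552  0.2913 0.101 ] [0.552 0.292 0.103]
(array([-37.61,  -4.44,   2.49]), np.float64(0.001), np.float64(1.396))
```

```bash
python3 -m crank '[[[-3,-0.4,0],[0,0,0]],[[-4,-0.5,0],[0,0,0]],[[-4,-0.5,0],[0,0,0]],[[-4,-0.5,0],[0,0,0]],[[-4,-0.5,0],[0,0,0]]]' > /dev/null
python3 -m crank '[[[-4,-0.5,0],[0,0,0]],[[-4,-0.5,0],[0,0,0]],[[-4,-0.5,0],[0,0,0]],[[-4,-0.5,0],[0,0,0]],[[-2,-0.2,0],[0,0,0]]]' >/dev/null
python3 -m crank '[[[0,0,0],[0,0,0]],[[0,0,0],[0,0,0]],[[0,0,0],[0,0,0]]]'
python3 - <<'E'
from h import *
o=monitor.get_obs();p,d=optics.grab_frame("wrist"); W=cloud("wrist",d,o)
for k,v in jars("wrist",o,p=p).items():
    for c in v: print(k,c,W[int(c[0][1]),int(c[0][0])].round(3))
q,D=optics.grab_frame("top"); W=cloud("top",D)
for k,v in jars("top",z=.101,p=q).items():
    for c in v:
        w=W[int(c[0][1]),int(c[0][0])]
        if abs(w[2]-.101)<.01: print(k,c[2],w.round(3))
print(tool_to([.4435,-.068,-.022],1.395))
E
```

```text
clock: 25.95
tcp_pos: [0.4423, -0.0609, 0.144]
orientation: [2.404, 2.02, -0.006]
contact_force: [-0.2, 0.0, -0.1]
grip_width: 0.075
gripper_force: 0.0
teal (array([435.5, 139.7]), np.int32(981), array([ 0.544, -0.027,  0.046])) [ 0.559 -0.032  0.   ]
teal (array([385.8, 137. ]), np.int32(968), array([ 0.5038, -0.0177,  0.046 ])) [ 0.511 -0.022  0.001]
teal (array([108.8, 163.4]), np.int32(1301), array([0.2711, 0.0011, 0.046 ])) [0.239 0.001 0.001]
crimson (array([324.4, 207.1]), np.int32(1174), array([ 0.4437, -0.0682,  0.046 ])) [ 0.443 -0.068  0.047]
blue [0.552  0.2914 0.101 ] [0.552 0.292 0.102]
teal [0.5627 0.3474 0.101 ] [0.564 0.349 0.103]
(array([-0.61,  0.26, 16.62]), np.float64(0.003), np.float64(1.398))
```

```bash
python3 -m crank '[[[-0.6,0.25,3],[0,0,0]],[[0,0,3],[0,0,0]],[[0,0,2],[0,0,0]],[[0,0,0],[0,0,0]],[[0,0,0],[0,0,0]]]' 7.5 23
python3 - <<'E'
from h import *
print(tool_to([.4437,-.068,-.022],1.395))
E
```

```text
clock: 26.55
tcp_pos: [0.4436, -0.0685, 0.0646]
orientation: [2.405, 2.019, -0.007]
contact_force: [0.8, -0.5, 0.4]
grip_width: 0.075
gripper_force: 0.0
(array([0.08, 0.01, 8.66]), np.float64(0.001), np.float64(1.396))
```

```bash
python3 -m crank '[[[0.05,0,2],[0,0,0]],[[0,0,3],[0,0,0]],[[0,0,2.5],[0,0,0]],[[0,0,1],[0,0,0]],[[0,0,0],[0,0,0]]]' 7.5 23
python3 -m crank '[[[0,0,0],[0,0,0]],[[0,0,0],[0,0,0]],[[0,0,0],[0,0,0]],[[0,0,0],[0,0,0]],[[0,0,0],[0,0,0]]]' 4.5 23
python3 -m crank '[[[0,0,-3],[0,0,0]],[[0,0,-3.5],[0,0,0]],[[0,0,-3.5],[0,0,0]],[[0,0,-3.5],[0,0,0]],[[0,0,0],[0,0,0]]]'
python3 - <<'E'
from h import *
print(tool_to([.5427,.2366,.11],1.395))
E
```

```text
clock: 27.05
tcp_pos: [0.4436, -0.0684, -0.0204]
orientation: [2.406, 2.018, -0.006]
contact_force: [0.0, -0.4, -1.1]
grip_width: 0.0752
gripper_force: 0.0
clock: 27.55
tcp_pos: [0.4444, -0.0685, -0.0191]
orientation: [2.405, 2.017, -0.002]
contact_force: [-0.9, 0.4, 5.9]
grip_width: 0.0513
gripper_force: 23.4
clock: 28.05
tcp_pos: [0.4467, -0.0682, 0.1187]
orientation: [2.403, 2.015, 0.007]
contact_force: [0.1, -0.6, -1.6]
grip_width: 0.0514
gripper_force: 25.8
(array([31.69,  4.13,  0.89]), np.float64(0.0), np.float64(1.395))
```

```bash
python3 -m crank '[[[3,0.4,0],[0,0,0]],[[4,0.5,0],[0,0,0]],[[4,0.5,0],[0,0,0]],[[4,0.5,0],[0,0,0]],[[4,0.5,0],[0,0,0]]]' > /dev/null
python3 -m crank '[[[4,0.5,0],[0,0,0]],[[4,0.5,0],[0,0,0]],[[3,0.5,0],[0,0,0]],[[1.5,0.2,0],[0,0,0]],[[0,0,0],[0,0,0]]]' >/dev/null
python3 -m crank '[[[0,0,2],[0,0,0]],[[0,0,2],[0,0,0]],[[0,0,0],[0,0,0]],[[0,0,0],[0,0,0]]]'
python3 - <<'E'
from h import *
print(tool_to([.5427,.2366,.037],1.395))
E
```

```text
clock: 29.45
tcp_pos: [0.5385, 0.2328, 0.0735]
orientation: [2.408, 2.015, -0.007]
contact_force: [0.2, -0.9, -0.9]
grip_width: 0.0511
gripper_force: 25.7
(array([0.46, 0.35, 3.64]), np.float64(-0.002), np.float64(1.393))
```

```bash
python3 -m crank '[[[0.3,0.3,1],[0,0,0]],[[0,0,1],[0,0,0]],[[0,0,1],[0,0,0]],[[0,0,0.5],[0,0,0]],[[0,0,0],[0,0,0]]]' >/dev/null
python3 -m crank '[[[0,0,0],[0,0,0]],[[0,0,0],[0,0,0]]]'
python3 - <<'E'
from h import *
print(tool_to([.5427,.2366,.036],1.395))
E
```

```text
clock: 30.15
tcp_pos: [0.5425, 0.2371, 0.0385]
orientation: [2.406, 2.017, -0.005]
contact_force: [0.2, 0.4, -1.8]
grip_width: 0.0513
gripper_force: 25.7
(array([-0.05,  0.03,  0.25]), np.float64(0.001), np.float64(1.396))
```

```bash
python3 -m crank '[[[0,0,0.15],[0,0,0]],[[0,0,0.1],[0,0,0]],[[0,0,0],[0,0,0]],[[0,0,0],[0,0,0]]]'
python3 -m crank '[[[0,0,0],[0,0,0]],[[0,0,0],[0,0,0]],[[0,0,0],[0,0,0]],[[0,0,0],[0,0,0]]]' 7.5 23 >/dev/null
python3 -m crank '[[[0,0,-3],[0,0,0]],[[0,0,-3],[0,0,0]],[[0,0,-3],[0,0,0]],[[0,0,-2],[0,0,0]],[[0,0,0],[0,0,0]]]'
python3 - <<'E'
from h import *
print(tool_to([.6945,.030,.15],1.425))
E
```

```text
clock: 30.55
tcp_pos: [0.5423, 0.2372, 0.036]
orientation: [2.406, 2.018, -0.005]
contact_force: [-0.9, 0.2, 0.9]
grip_width: 0.0513
gripper_force: 25.8
clock: 31.45
tcp_pos: [0.5443, 0.2382, 0.1487]
orientation: [2.405, 2.017, 0.003]
contact_force: [-0.2, 0.0, -0.3]
grip_width: 0.0753
gripper_force: 0.0
(array([-17.88,  18.42,  -0.07]), np.float64(-0.029), np.float64(1.396))
```

```bash
python3 -m crank '[[[-3,3,0],[0,0,-0.03]],[[-3,3.2,0],[0,0,0]],[[-3,3.2,0],[0,0,0]],[[-3,3,0],[0,0,0]],[[-3,3,0],[0,0,0]]]' 4 40 > /dev/null
python3 -m crank '[[[-2.6,2.6,0],[0,0,0]],[[0,0,0],[0,0,0]],[[0,0,0],[0,0,0]],[[0,0,0],[0,0,0]]]'
python3 - <<'E'
from h import *
q,D=optics.grab_frame("top"); W=cloud("top",D)
cv2.imwrite("pics/t2.png",q[:,:,::-1])
for k,v in jars("top",z=.101,p=q).items():
    for c in v:
        w=W[int(c[0][1]),int(c[0][0])]
        if abs(w[2]-.101)<.01:
            s=np.array([[np.cos(.1755),-np.sin(.1755)],[np.sin(.1755),np.cos(.1755)]])@(w[:2]-[.5527,.2937]); print(k,c[2],w.round(3),"shaker",s.round(3))
print(tool_to([.6945,.0305,.0266],1.429))
E
```

```text
clock: 32.35
tcp_pos: [0.6931, 0.0381, 0.1451]
orientation: [-2.375, -2.056, 0.007]
contact_force: [-0.5, 1.3, 0.0]
grip_width: 0.0399
gripper_force: 0.0
blue [0.5519 0.2915 0.101 ] [0.552 0.292 0.102] shaker [-0.001 -0.002]
teal [0.5627 0.3474 0.101 ] [0.565 0.35  0.1  ] shaker [0.002 0.057]
(array([-0.74,  0.28, 11.88]), np.float64(-0.001), np.float64(1.428))
```

View pics/t2.png

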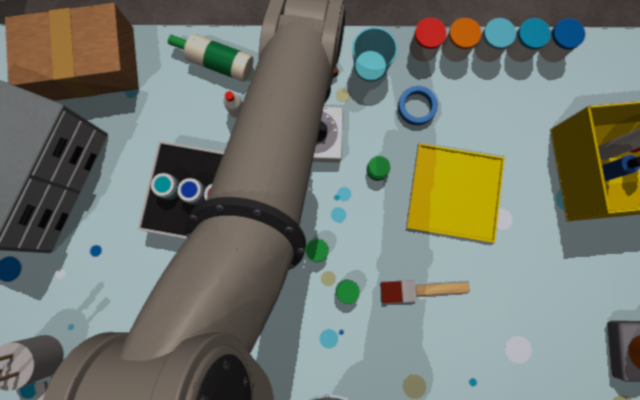

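Teal and blue are in their slots at (163,186) and (190,190), and crimson is partly hidden by the arm at (210,192). I'll grip the knob again.

```bash
python3 -m crank '[[[-0.7,0.25,0],[0,0,0]],[[0,0,2.5],[0,0,0]],[[0,0,2.5],[0,0,0]],[[0,0,0],[0,0,0]],[[0,0,0],[0,0,0]]]' 4 40
python3 - <<'E'
from h import *
o=monitor.get_obs(); print(tool_to([.6945,.0303,.027],1.429),o["joints"].round(2))
q,D=optics.grab_frame("scene"); W=cloud("scene",D)
for k,v in jars("scene",z=.101,p=q).items():
    for c in v:
        w=W[int(c[0][1]),int(c[0][0])]
        if abs(w[2]-.101)<.015: print(k,c[2],w.round(3))
E
```

```text
clock: 32.9
tcp_pos: [0.6952, 0.0294, 0.0965]
orientation: [2.375, 2.054, -0.006]
contact_force: [0.9, -0.5, 0.5]
grip_width: 0.0404
gripper_force: 0.0
(array([ 0.11, -0.07,  6.95]), np.float64(-0.003), np.float64(1.426)) [-0.5   0.68  0.55  1.62 -0.4   0.96  0.04]
teal [0.5602 0.3489 0.101 ] [0.558 0.35  0.1  ]
```

```bash
python3 -m crank '[[[0.1,-0.05,2.5],[0,0,0]],[[0,0,2],[0,0,0]],[[0,0,1.5],[0,0,0]],[[0,0,0.8],[0,0,0]],[[0,0,0],[0,0,0]]]' 4 40
python3 -m crank '[[[0,0,0],[0,0,0]],[[0,0,0],[0,0,0]],[[0,0,0],[0,0,0]],[[0,0,0],[0,0,0]],[[0,0,0],[0,0,0]]]' 0.5 40
python3 - <<'E'
from h import *
o=monitor.get_obs(); print(tool_to([.6945,.0303,.027],1.429-1.676),o["joints"].round(2))
E
```

```text
clock: 33.45
tcp_pos: [0.6947, 0.0299, 0.0279]
orientation: [2.376, 2.054, -0.007]
contact_force: [-0.6, 0.3, -0.9]
grip_width: 0.0398
gripper_force: 0.0
clock: 33.95
tcp_pos: [0.694, 0.0301, 0.0295]
orientation: [2.377, 2.055, -0.006]
contact_force: [-5.7, 0.7, 5.9]
grip_width: 0.0134
gripper_force: 40.0
(array([0.03, 0.04, 0.25]), np.float64(1.673), np.float64(1.426)) [-0.47  0.75  0.51  1.65 -0.45  0.86  0.08]
```

```bash
python3 -m crank '[[[0,0,0],[0,0,0.149]],[[0,0,0],[0,0,0.149]],[[0,0,0],[0,0,0.149]],[[0,0,0],[0,0,0.149]],[[0,0,0],[0,0,0.149]]]' >/dev/null
python3 -m crank '[[[0,0,0],[0,0,0.149]],[[0,0,0],[0,0,0.149]],[[0,0,0],[0,0,0.149]],[[0,0,0],[0,0,0.149]],[[0,0,0],[0,0,0.149]]]' >/dev/null
python3 -m crank '[[[0,0,0],[0,0,0.149]],[[0,0,0],[0,0,0.034]],[[0,0,0],[0,0,0]],[[0,0,0],[0,0,0]]]'
python3 - <<'E'
from h import *
o=monitor.get_obs(); print(tool_to([.6945,.0303,.027],1.429-1.676),o["joints"].round(2))
p,d=optics.grab_frame("wrist"); cv2.imwrite("pics/w5.png",p[100:330,160:480,::-1])
E
```

```text
clock: 35.35
tcp_pos: [0.6942, 0.0297, 0.0296]
orientation: [3.114, -0.387, -0.004]
contact_force: [-5.0, -0.1, 6.0]
grip_width: 0.0135
gripper_force: 40.1
(array([ 0.01, -0.07,  0.26]), np.float64(-0.0), np.float64(-0.247)) [-0.69  0.91  0.9   1.67 -0.83  1.   -1.31]
```

View pics/w5.png

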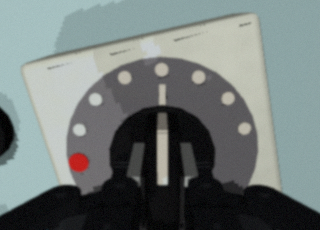

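The pointer (162,95) is on the fourth dot (161,70), counting from the red dot at (78,162). I'll hold for about 3 s and then turn back.

```bash
python3 -m crank '[[[0,0,0],[0,0,0]],[[0,0,0],[0,0,0]],[[0,0,0],[0,0,0]],[[0,0,0],[0,0,0]],[[0,0,0],[0,0,0]]]' >/dev/null
python3 -m crank '[[[0,0,0],[0,0,0]],[[0,0,0],[0,0,0]],[[0,0,0],[0,0,0]],[[0,0,0],[0,0,0]],[[0,0,0],[0,0,0]]]' >/dev/null
python3 -m crank '[[[0,0,0],[0,0,0]],[[0,0,0],[0,0,0]],[[0,0,0],[0,0,0]],[[0,0,0],[0,0,0]],[[0,0,0],[0,0,0]]]' >/dev/null
python3 -m crank '[[[0,0,0],[0,0,0]],[[0,0,0],[0,0,0]],[[0,0,0],[0,0,0]],[[0,0,0],[0,0,0]],[[0,0,0],[0,0,0]]]' >/dev/null
python3 -m crank '[[[0,0,0],[0,0,0]],[[0,0,0],[0,0,0]],[[0,0,0],[0,0,0]],[[0,0,0],[0,0,0]],[[0,0,0],[0,0,0]]]' >/dev/null
python3 -m crank '[[[0,0,0],[0,0,0]],[[0,0,0],[0,0,0]],[[0,0,0],[0,0,0]],[[0,0,0],[0,0,0]]]'
python3 - <<'E'
from h import *
q,D=optics.grab_frame("top"); W=cloud("top",D)
for k,v in jars("top",z=.101,p=q).items():
    for c in v:
        w=W[int(c[0][1]),int(c[0][0])]
        if abs(w[2]-.101)<.012 or w[1]>.2 and w[2]<.12 and w[2]>.05: print(k,c,w.round(3))
E
```

```text
clock: 38.3
tcp_pos: [0.6942, 0.0296, 0.0296]
orientation: [3.114, -0.387, -0.004]
contact_force: [-5.4, 0.1, 5.3]
grip_width: 0.0133
gripper_force: 40.1
```

```bash
python3 -m crank '[[[0,0,0],[0,0,-0.149]],[[0,0,0],[0,0,-0.149]],[[0,0,0],[0,0,-0.149]],[[0,0,0],[0,0,-0.149]],[[0,0,0],[0,0,-0.149]]]' >/dev/null
python3 -m crank '[[[0,0,0],[0,0,-0.149]],[[0,0,0],[0,0,-0.149]],[[0,0,0],[0,0,-0.149]],[[0,0,0],[0,0,-0.149]],[[0,0,0],[0,0,-0.149]]]' >/dev/null
python3 -m crank '[[[0,0,0],[0,0,-0.149]],[[0,0,0],[0,0,-0.034]],[[0,0,0],[0,0,0]],[[0,0,0],[0,0,0]]]'
python3 -m crank '[[[0,0,0],[0,0,0]],[[0,0,0],[0,0,0]],[[0,0,0],[0,0,0]],[[0,0,0],[0,0,0]]]' 4 40 >/dev/null
python3 -m crank '[[[0,0,-3],[0,0,0]],[[0,0,-3],[0,0,0]],[[0,0,-3],[0,0,0]],[[0,0,-3],[0,0,0]],[[0,0,-1],[0,0,0]]]'
python3 - <<'E'
from h import *
o=monitor.get_obs();p,d=optics.grab_frame("wrist"); W=cloud("wrist",d,o)
z=W[...,2]; m=(z>.077)&(z<.09)&(d>0)&(np.hypot(W[...,0]-.69,W[...,1]-.03)<.035)
print(cv2.minAreaRect(W[m][:,:2].astype(np.float32)))
for n in ("top","scene"):
  q,D=optics.grab_frame(n); W=cloud(n,D)
  for k,v in jars(n,z=.101,p=q).items():
    for c in v:
        w=W[int(c[0][1]),int(c[0][0])]
        if w[1]>.0 and .04<w[2]<.12: print(n,k,c,w.round(3))
print(tool_to([.5427,.2366,.15],1.395))
E
```

```text
clock: 39.75
tcp_pos: [0.694, 0.0301, 0.0296]
orientation: [-2.376, -2.055, 0.006]
contact_force: [-5.4, 1.1, 5.3]
grip_width: 0.0134
gripper_force: 40.2
clock: 40.65
tcp_pos: [0.6971, 0.0301, 0.1619]
orientation: [2.373, 2.051, 0.001]
contact_force: [0.6, 0.5, 0.3]
grip_width: 0.0402
gripper_force: 0.0
((0.6942561864852905, 0.03205134719610214), (0.04969362914562225, 0.013292732648551464), 81.71691131591797)
top blue (array([188.6, 189.1]), np.int32(193), array([0.5519, 0.2914, 0.101 ])) [0.553 0.293 0.098]
top teal (array([161.9, 183.9]), np.int32(201), array([0.5627, 0.3474, 0.101 ])) [0.565 0.349 0.101]
top crimson (array([210.6, 192.2]), np.int32(56), array([0.5455, 0.2452, 0.101 ])) [0.545 0.246 0.104]
scene teal (array([440.6, 137.4]), np.int32(90), array([0.5602, 0.3489, 0.101 ])) [0.559 0.348 0.102]
(array([ 18.19, -18.06,   0.75]), np.float64(0.031), np.float64(1.426))
```

The selector is back at off (1.426 rad) and all three jars are on the platform. Next I'll unload them, crimson first.

```bash
python3 -m crank '[[[3,-3,0],[0,0,0.03]],[[3,-3,0],[0,0,0]],[[3,-3,0],[0,0,0]],[[3,-3,0],[0,0,0]],[[3,-3,0],[0,0,0]]]' 7.5 23 > /dev/null
python3 -m crank '[[[2.7,-2.5,0],[0,0,0]],[[0,0,0],[0,0,0]],[[0,0,0],[0,0,0]],[[0,0,0],[0,0,0]]]'
python3 - <<'E'
from h import *
o=monitor.get_obs();p,d=optics.grab_frame("wrist"); W=cloud("wrist",d,o)
for k,v in jars("wrist",o,z=.101,p=p).items():
    for c in v: 
        w=W[int(c[0][1]),int(c[0][0])]
        if abs(w[2]-.1)<.02: print(k,c,w.round(3))
print(tool_to([.5425,.2370,.036],1.395))
E
```

```text
clock: 41.7
tcp_pos: [0.5527, 0.2328, 0.1568]
orientation: [2.407, 2.015, -0.008]
contact_force: [-0.7, -0.1, 0.1]
grip_width: 0.075
gripper_force: 0.0
blue (array([305.4, 131.1]), np.int32(2037), array([0.5525, 0.2932, 0.101 ])) [0.552 0.293 0.1  ]
teal (array([305.4,  39.8]), np.int32(2575), array([0.5634, 0.3493, 0.101 ])) [0.563 0.35  0.101]
crimson (array([307. , 209.9]), np.int32(1655), array([0.5429, 0.2374, 0.101 ])) [0.543 0.238 0.102]
(array([ 0.32, -1.1 , 12.11]), np.float64(-0.002), np.float64(1.393))
```

```bash
python3 -m crank '[[[0.3,-1.05,0],[0,0,0]],[[0,0,3],[0,0,0]],[[0,0,2],[0,0,0]],[[0,0,0],[0,0,0]],[[0,0,0],[0,0,0]]]' 7.5 23
python3 - <<'E'
from h import *
print(tool_to([.5427,.2372,.036],1.395))
E
```

```text
clock: 42.25
tcp_pos: [0.5427, 0.2385, 0.108]
orientation: [2.407, 2.016, -0.006]
contact_force: [-0.5, -0.7, 0.6]
grip_width: 0.0749
gripper_force: 0.0
(array([-0.1 ,  0.03,  7.2 ]), np.float64(-0.0), np.float64(1.395))
```

```bash
python3 -m crank '[[[-0.1,0,2],[0,0,0]],[[0,0,2.5],[0,0,0]],[[0,0,1.7],[0,0,0]],[[0,0,0.7],[0,0,0]],[[0,0,0],[0,0,0]]]' 7.5 23
python3 -m crank '[[[0,0,0],[0,0,0]],[[0,0,0],[0,0,0]],[[0,0,0],[0,0,0]],[[0,0,0],[0,0,0]],[[0,0,0],[0,0,0]]]' 4.5 23
python3 -m crank '[[[0,0,-3],[0,0,0]],[[0,0,-3],[0,0,0]],[[0,0,-3],[0,0,0]],[[0,0,0],[0,0,0]],[[0,0,0],[0,0,0]]]'
python3 - <<'E'
from h import *
print(tool_to([.5524,-.3469,.12],1.395))
E
```

```text
clock: 42.75
tcp_pos: [0.5427, 0.2377, 0.0391]
orientation: [2.406, 2.017, -0.005]
contact_force: [-0.4, 0.3, 0.4]
grip_width: 0.0749
gripper_force: 0.0
clock: 43.25
tcp_pos: [0.5435, 0.2382, 0.0402]
orientation: [2.406, 2.017, -0.002]
contact_force: [-1.0, 0.3, 6.3]
grip_width: 0.0508
gripper_force: 23.8
clock: 43.75
tcp_pos: [0.5426, 0.2384, 0.1293]
orientation: [2.406, 2.018, -0.003]
contact_force: [-1.1, -0.4, -2.7]
grip_width: 0.0513
gripper_force: 25.4
(array([-57.47,  11.14,   1.07]), np.float64(0.001), np.float64(1.396))
```

```bash
python3 -m crank '[[[-3,0.5,0],[0,0,0]],[[-4,0.8,0],[0,0,0]],[[-4,0.8,0],[0,0,0]],[[-4,0.8,0],[0,0,0]],[[-4,0.8,0],[0,0,0]]]' > /dev/null
python3 -m crank '[[[-4,0.8,0],[0,0,0]],[[-4,0.8,0],[0,0,0]],[[-4,0.8,0],[0,0,0]],[[-4,0.8,0],[0,0,0]],[[-4,0.8,0],[0,0,0]]]' > /dev/null
python3 -m crank '[[[-4,0.8,0],[0,0,0]],[[-4,0.8,0],[0,0,0]],[[-4,0.8,0],[0,0,0]],[[-4,0.8,0],[0,0,0]],[[-2,0.3,0],[0,0,0]]]' > /dev/null
python3 -m crank '[[[0,0,0],[0,0,0]],[[0,0,0],[0,0,0]],[[0,0,0],[0,0,0]]]'
python3 - <<'E'
from h import *
print(tool_to([.5524,-.3469,-.0085],1.395))
E
```

```text
clock: 45.55
tcp_pos: [0.5535, -0.3407, 0.1296]
orientation: [-2.405, -2.02, 0.005]
contact_force: [0.3, 0.1, -1.6]
grip_width: 0.0511
gripper_force: 25.3
(array([-0.6 ,  0.03, 13.82]), np.float64(0.002), np.float64(1.397))
```

```bash
python3 -m crank '[[[-0.6,0,2],[0,0,0]],[[0,0,3],[0,0,0]],[[0,0,3],[0,0,0]],[[0,0,3],[0,0,0]],[[0,0,1.8],[0,0,0]]]' >/dev/null
python3 -m crank '[[[0,0,0],[0,0,0]],[[0,0,0],[0,0,0]],[[0,0,0],[0,0,0]]]'
python3 - <<'E'
from h import *
print(tool_to([.5524,-.3469,-.0095],1.395))
E
```

```text
clock: 46.35
tcp_pos: [0.5535, -0.3496, 0.0046]
orientation: [2.403, 2.016, -0.004]
contact_force: [1.1, -1.0, -0.9]
grip_width: 0.0512
gripper_force: 25.3
(array([ 0.26, -0.16,  1.41]), np.float64(0.001), np.float64(1.396))
```

```bash
python3 -m crank '[[[0.25,-0.15,0.6],[0,0,0]],[[0,0,0.5],[0,0,0]],[[0,0,0.25],[0,0,0]],[[0,0,0],[0,0,0]],[[0,0,0],[0,0,0]]]'
```

```text
clock: 46.85
tcp_pos: [0.5514, -0.3458, -0.0097]
orientation: [2.406, 2.018, -0.004]
contact_force: [-2.5, 2.7, 8.7]
grip_width: 0.0514
gripper_force: 26.1
```

Contact with the tray floor at the predicted height, so I'll release and go back for blue.

```bash
python3 -m crank '[[[0,0,0],[0,0,0]],[[0,0,0],[0,0,0]],[[0,0,0],[0,0,0]],[[0,0,0],[0,0,0]]]' 7.5 23 >/dev/null
python3 -m crank '[[[0,0,-3],[0,0,0]],[[0,0,-3.5],[0,0,0]],[[0,0,-4],[0,0,0]],[[0,0,-4],[0,0,0]],[[0,0,-2],[0,0,0]]]' >/dev/null
python3 -m crank '[[[0,0,0],[0,0,0]],[[0,0,0],[0,0,0]]]'
python3 - <<'E'
from h import *
print(tool_to([.5525,.2935,.15],1.395))
q,D=optics.grab_frame("top"); W=cloud("top",D)
for k,v in jars("top",z=.051,p=q).items():
    for c in v:
        w=W[int(c[0][1]),int(c[0][0])]
        if .035<w[2]<.12 and .4<w[0]<.7: print(k,c,w.round(3))
E
```

```text
clock: 47.95
tcp_pos: [0.5515, -0.3455, 0.1542]
orientation: [2.406, 2.018, -0.005]
contact_force: [0.3, 1.0, -0.5]
grip_width: 0.0749
gripper_force: 0.0
(array([ 62.95, -11.02,   0.2 ]), np.float64(0.001), np.float64(1.396))
blue (array([188.5, 189.1]), np.int32(194), array([0.5603, 0.3054, 0.051 ])) [0.552 0.293 0.101]
teal (array([161.9, 183.9]), np.int32(201), array([0.5716, 0.3643, 0.051 ])) [0.565 0.349 0.101]
crimson (array([487.5, 194.4]), np.int32(176), array([ 0.5504, -0.3489,  0.051 ])) [ 0.551 -0.348  0.05 ]
```

```bash
python3 -m crank '[[[3,-0.6,0],[0,0,0]],[[4.3,-0.75,0],[0,0,0]],[[4.3,-0.75,0],[0,0,0]],[[4.3,-0.75,0],[0,0,0]],[[4.3,-0.75,0],[0,0,0]]]' > /dev/null
python3 -m crank '[[[4.3,-0.75,0],[0,0,0]],[[4.3,-0.75,0],[0,0,0]],[[4.3,-0.75,0],[0,0,0]],[[4.3,-0.75,0],[0,0,0]],[[4.3,-0.75,0],[0,0,0]]]' > /dev/null
python3 -m crank '[[[4.3,-0.75,0],[0,0,0]],[[4.3,-0.75,0],[0,0,0]],[[4.3,-0.75,0],[0,0,0]],[[4.3,-0.75,0],[0,0,0]],[[4,-0.67,0],[0,0,0]]]' > /dev/null
python3 -m crank '[[[0,0,3],[0,0,0]],[[0,0,1.5],[0,0,0]],[[0,0,0],[0,0,0]],[[0,0,0],[0,0,0]]]'
python3 - <<'E'
from h import *
print(tool_to([.5524,.2934,.039],1.395))
E
```

```text
clock: 49.9
tcp_pos: [0.5526, 0.2906, 0.1066]
orientation: [2.408, 2.014, -0.008]
contact_force: [0.1, 0.9, -0.2]
grip_width: 0.0753
gripper_force: 0.0
(array([ 0.31, -0.06,  6.76]), np.float64(-0.002), np.float64(1.393))
```

```bash
python3 -m crank '[[[0.2,0,2],[0,0,0]],[[0,0,2.5],[0,0,0]],[[0,0,1.6],[0,0,0]],[[0,0,0.6],[0,0,0]],[[0,0,0],[0,0,0]]]' 7.5 23
python3 -m crank '[[[0,0,0],[0,0,0]],[[0,0,0],[0,0,0]],[[0,0,0],[0,0,0]],[[0,0,0],[0,0,0]],[[0,0,0],[0,0,0]]]' 4.5 23
python3 -m crank '[[[0,0,-3],[0,0,0]],[[0,0,-3],[0,0,0]],[[0,0,-3],[0,0,0]],[[0,0,0],[0,0,0]],[[0,0,0],[0,0,0]]]'
python3 - <<'E'
from h import *
print(tool_to([.5619,-.2907,.12],1.395))
E
```

```text
clock: 50.4
tcp_pos: [0.5528, 0.2937, 0.0399]
orientation: [2.407, 2.016, -0.007]
contact_force: [-0.2, -0.4, 0.3]
grip_width: 0.075
gripper_force: 0.0
clock: 50.9
tcp_pos: [0.5535, 0.2946, 0.0414]
orientation: [2.406, 2.017, -0.003]
contact_force: [-1.6, -0.6, 6.8]
grip_width: 0.0514
gripper_force: 24.0
clock: 51.4
tcp_pos: [0.5529, 0.295, 0.1304]
orientation: [2.406, 2.018, -0.004]
contact_force: [-0.1, 0.4, -2.2]
grip_width: 0.051
gripper_force: 25.3
(array([-57.52,  11.07,   1.19]), np.float64(0.001), np.float64(1.396))
```

```bash
python3 -m crank '[[[-3,0.5,0],[0,0,0]],[[-4,0.8,0],[0,0,0]],[[-4,0.8,0],[0,0,0]],[[-4,0.8,0],[0,0,0]],[[-4,0.8,0],[0,0,0]]]' > /dev/null
python3 -m crank '[[[-4,0.8,0],[0,0,0]],[[-4,0.8,0],[0,0,0]],[[-4,0.8,0],[0,0,0]],[[-4,0.8,0],[0,0,0]],[[-4,0.8,0],[0,0,0]]]' > /dev/null
python3 -m crank '[[[-4,0.8,0],[0,0,0]],[[-4,0.8,0],[0,0,0]],[[-4,0.8,0],[0,0,0]],[[-4,0.8,0],[0,0,0]],[[-2,0.3,0],[0,0,0]]]' > /dev/null
python3 -m crank '[[[0,0,3],[0,0,0]],[[0,0,3],[0,0,0]],[[0,0,0],[0,0,0]],[[0,0,0],[0,0,0]]]'
python3 - <<'E'
from h import *
print(tool_to([.5619,-.2895,-.0085],1.395))
E
```

```text
clock: 53.3
tcp_pos: [0.5628, -0.2859, 0.0711]
orientation: [-2.407, -2.018, 0.008]
contact_force: [1.6, -1.5, -1.1]
grip_width: 0.051
gripper_force: 25.1
(array([-0.34,  0.01,  7.96]), np.float64(0.001), np.float64(1.396))
```

```bash
python3 -m crank '[[[-0.25,0,2],[0,0,0]],[[0,0,2.5],[0,0,0]],[[0,0,1.5],[0,0,0]],[[0,0,0],[0,0,0]],[[0,0,0],[0,0,0]]]'
python3 - <<'E'
from h import *
print(tool_to([.5619,-.2895,-.0085],1.395))
E
```

```text
clock: 53.8
tcp_pos: [0.5639, -0.2893, 0.0131]
orientation: [2.405, 2.017, -0.005]
contact_force: [-0.6, -0.3, -1.0]
grip_width: 0.0512
gripper_force: 25.3
(array([-0.05, -0.19,  2.16]), np.float64(0.001), np.float64(1.396))
```

```bash
python3 -m crank '[[[0,-0.1,0.8],[0,0,0]],[[0,0,0.8],[0,0,0]],[[0,0,0.4],[0,0,0]],[[0,0,0.2],[0,0,0]],[[0,0,0],[0,0,0]]]'
python3 -m crank '[[[0,0,0],[0,0,0]],[[0,0,0],[0,0,0]]]'
```

```text
clock: 54.3
tcp_pos: [0.562, -0.2886, -0.0088]
orientation: [2.407, 2.018, -0.004]
contact_force: [-4.3, 3.8, 12.0]
grip_width: 0.0511
gripper_force: 26.5
clock: 54.5
tcp_pos: [0.562, -0.2886, -0.0088]
orientation: [2.407, 2.018, -0.004]
contact_force: [-3.6, 3.3, 10.6]
grip_width: 0.0511
gripper_force: 26.5
```

```bash
python3 -m crank '[[[0,0,0],[0,0,0]],[[0,0,0],[0,0,0]],[[0,0,0],[0,0,0]],[[0,0,0],[0,0,0]]]' 7.5 23 >/dev/null
python3 -m crank '[[[0,0,-3],[0,0,0]],[[0,0,-3.5],[0,0,0]],[[0,0,-4],[0,0,0]],[[0,0,-4],[0,0,0]],[[0,0,-2],[0,0,0]]]' >/dev/null
python3 -m crank '[[[0,0,0],[0,0,0]],[[0,0,0],[0,0,0]]]'
python3 - <<'E'
from h import *
print(tool_to([.5631,.3497,.15],1.395))
q,D=optics.grab_frame("top"); W=cloud("top",D)
for k,v in jars("top",z=.051,p=q).items():
    for c in v:
        w=W[int(c[0][1]),int(c[0][0])]
        if .035<w[2]<.12 and .4<w[0]<.7: print(k,c,w.round(3))
E
```

```text
clock: 55.6
tcp_pos: [0.5625, -0.2881, 0.155]
orientation: [2.406, 2.018, -0.005]
contact_force: [-0.5, -0.0, -0.2]
grip_width: 0.0752
gripper_force: 0.0
(array([ 62.82, -11.04,   0.28]), np.float64(0.001), np.float64(1.396))
blue (array([461.6, 189.4]), np.int32(166), array([ 0.5612, -0.2924,  0.051 ])) [ 0.562 -0.291  0.053]
teal (array([161.9, 183.9]), np.int32(201), array([0.5716, 0.3643, 0.051 ])) [0.565 0.35  0.1  ]
```

```bash
python3 -m crank '[[[3,-0.6,0],[0,0,0]],[[4.3,-0.75,0],[0,0,0]],[[4.3,-0.75,0],[0,0,0]],[[4.3,-0.75,0],[0,0,0]],[[4.3,-0.75,0],[0,0,0]]]' > /dev/null
python3 -m crank '[[[4.3,-0.75,0],[0,0,0]],[[4.3,-0.75,0],[0,0,0]],[[4.3,-0.75,0],[0,0,0]],[[4.3,-0.75,0],[0,0,0]],[[4.3,-0.75,0],[0,0,0]]]' > /dev/null
python3 -m crank '[[[4.3,-0.75,0],[0,0,0]],[[4.3,-0.75,0],[0,0,0]],[[4.3,-0.75,0],[0,0,0]],[[4.3,-0.75,0],[0,0,0]],[[4,-0.67,0],[0,0,0]]]' > /dev/null
python3 -m crank '[[[0,0,3],[0,0,0]],[[0,0,1.5],[0,0,0]],[[0,0,0],[0,0,0]],[[0,0,0],[0,0,0]]]'
python3 - <<'E'
from h import *
print(tool_to([.5631,.3497,.039],1.395))
E
```

```text
clock: 57.55
tcp_pos: [0.5637, 0.348, 0.1074]
orientation: [2.408, 2.014, -0.008]
contact_force: [1.0, 0.5, -0.3]
grip_width: 0.0752
gripper_force: 0.0
(array([ 0.19, -0.08,  6.84]), np.float64(-0.002), np.float64(1.393))
```

```bash
python3 -m crank '[[[0.1,0,2],[0,0,0]],[[0,0,2.5],[0,0,0]],[[0,0,1.6],[0,0,0]],[[0,0,0.6],[0,0,0]],[[0,0,0],[0,0,0]]]' 7.5 23
python3 -m crank '[[[0,0,0],[0,0,0]],[[0,0,0],[0,0,0]],[[0,0,0],[0,0,0]],[[0,0,0],[0,0,0]],[[0,0,0],[0,0,0]]]' 4.5 23
python3 -m crank '[[[0,0,-3],[0,0,0]],[[0,0,-3],[0,0,0]],[[0,0,-3],[0,0,0]],[[0,0,0],[0,0,0]],[[0,0,0],[0,0,0]]]'
python3 - <<'E'
from h import *
print(tool_to([.5714,-.2322,.12],1.395))
E
```

```text
clock: 58.05
tcp_pos: [0.5636, 0.3503, 0.0407]
orientation: [2.406, 2.017, -0.007]
contact_force: [-0.6, -0.1, -0.7]
grip_width: 0.0749
gripper_force: 0.0
clock: 58.55
tcp_pos: [0.5644, 0.3512, 0.0422]
orientation: [2.406, 2.017, -0.002]
contact_force: [-2.0, -1.1, 5.8]
grip_width: 0.0516
gripper_force: 24.2
clock: 59.05
tcp_pos: [0.5637, 0.3515, 0.1312]
orientation: [2.406, 2.018, -0.004]
contact_force: [-0.4, -1.0, -2.1]
grip_width: 0.0511
gripper_force: 25.2
(array([-57.34,  10.92,   1.27]), np.float64(0.001), np.float64(1.396))
```

Floor contact should come at a TCP height of about -0.0078.

```bash
python3 -m crank '[[[-3,0.5,0],[0,0,0]],[[-4,0.8,0],[0,0,0]],[[-4,0.8,0],[0,0,0]],[[-4,0.8,0],[0,0,0]],[[-4,0.8,0],[0,0,0]]]' > /dev/null
python3 -m crank '[[[-4,0.8,0],[0,0,0]],[[-4,0.8,0],[0,0,0]],[[-4,0.8,0],[0,0,0]],[[-4,0.8,0],[0,0,0]],[[-4,0.8,0],[0,0,0]]]' > /dev/null
python3 -m crank '[[[-4,0.8,0],[0,0,0]],[[-4,0.8,0],[0,0,0]],[[-4,0.8,0],[0,0,0]],[[-4,0.8,0],[0,0,0]],[[-1.8,0.2,0],[0,0,0]]]' > /dev/null
python3 -m crank '[[[0,0,2],[0,0,0]],[[0,0,3],[0,0,0]],[[0,0,0],[0,0,0]],[[0,0,0],[0,0,0]],[[0,0,0],[0,0,0]]]'
python3 - <<'E'
from h import *
print(tool_to([.5714,-.2322,-.0078],1.395))
E
```

```text
clock: 61.05
tcp_pos: [0.5745, -0.2278, 0.0836]
orientation: [2.405, 2.017, -0.005]
contact_force: [-0.2, 0.3, -1.3]
grip_width: 0.0508
gripper_force: 25.1
(array([-0.45, -0.22,  9.15]), np.float64(0.001), np.float64(1.396))
```

```bash
python3 -m crank '[[[-0.45,-0.2,2],[0,0,0]],[[0,0,2.5],[0,0,0]],[[0,0,2.5],[0,0,0]],[[0,0,0],[0,0,0]],[[0,0,0],[0,0,0]]]'
python3 - <<'E'
from h import *
print(tool_to([.5714,-.2322,-.0078],1.395))
E
```

```text
clock: 61.55
tcp_pos: [0.5717, -0.2323, 0.014]
orientation: [2.405, 2.017, -0.005]
contact_force: [1.0, -0.5, -0.6]
grip_width: 0.051
gripper_force: 25.1
(array([ 0.01, -0.03,  2.18]), np.float64(0.001), np.float64(1.396))
```

```bash
python3 -m crank '[[[0,0,0.8],[0,0,0]],[[0,0,0.8],[0,0,0]],[[0,0,0.4],[0,0,0]],[[0,0,0.2],[0,0,0]],[[0,0,0],[0,0,0]]]'
python3 -m crank '[[[0,0,0],[0,0,0]],[[0,0,0],[0,0,0]],[[0,0,0],[0,0,0]],[[0,0,0],[0,0,0]]]' 7.5 23 >/dev/null
python3 -m crank '[[[0,0,-3],[0,0,0]],[[0,0,-3.5],[0,0,0]],[[0,0,-4],[0,0,0]],[[0,0,-4],[0,0,0]],[[0,0,-2],[0,0,0]]]' >/dev/null
python3 -m crank '[[[4,0,0],[0,0,0]],[[4,0,0],[0,0,0]],[[4,0,0],[0,0,0]],[[4,0,0],[0,0,0]],[[4,0,0],[0,0,0]]]' >/dev/null
python3 -m crank '[[[0,0,0],[0,0,0]],[[0,0,0],[0,0,0]],[[0,0,0],[0,0,0]],[[0,0,0],[0,0,0]]]'
python3 - <<'E'
from h import *
q,D=optics.grab_frame("top"); W=cloud("top",D); cv2.imwrite("pics/t3.png",q[:,:,::-1])
for k,v in jars("top",z=.051,p=q).items():
    for c in v:
        w=W[int(c[0][1]),int(c[0][0])]
        if .035<w[2]<.12 and .4<w[0]<.7:
            s=np.array([[np.cos(.168),-np.sin(.168)],[np.sin(.168),np.cos(.168)]])@(c[2][:2]-[.5619,-.2907]); print(k,c[0],w.round(3),"tray",s.round(3))
E
```

```text
clock: 62.05
tcp_pos: [0.5711, -0.2319, -0.0078]
orientation: [2.407, 2.018, -0.004]
contact_force: [-4.4, 3.2, 11.5]
grip_width: 0.0511
gripper_force: 26.3
clock: 63.85
tcp_pos: [0.6058, -0.0365, 0.1553]
orientation: [2.408, 2.014, -0.006]
contact_force: [0.2, -0.1, -0.6]
grip_width: 0.0749
gripper_force: 0.0
blue [461.7 189.4] [ 0.562 -0.291  0.051] tray [-0.    -0.002]
teal [435.8 185.4] [ 0.571 -0.235  0.05 ] tray [-0.001  0.055]
crimson [487.6 194.3] [ 0.551 -0.347  0.053] tray [-0.001 -0.059]
```

View pics/t3.png

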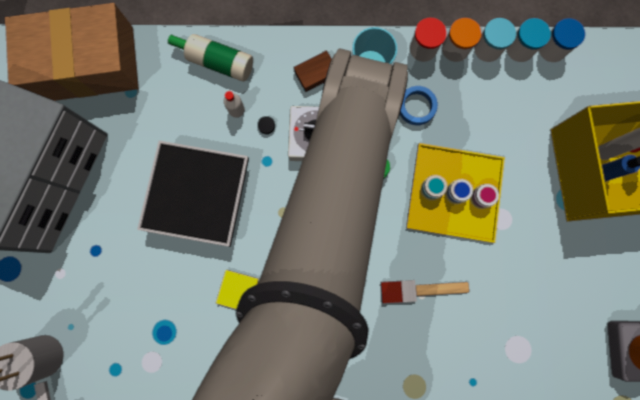

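Teal (436,185), blue (462,189) and crimson (488,194) stand upright in the tray. The pointer is on the red dot at (298,128), the platform is empty, and the bystanders in view are where they were.

```bash
python3 -c "
from bench import r
print(r.hand_in())"
```

```text
the job is handed in; nothing more can be done
None
```

The job is handed in; no verdict came back. My last check showed all three jars (teal, blue, crimson) upright in the yellow tray after about 3 s of shaking at position 4, with the selector at off and the bystanders in view unmoved.

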